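# Reload the label dispenser at the pour-over bar

### The job

Reload the label dispenser: first take the black empty cassette off the rod and put it in the grey bin, then thread the full cassettes that are on the mat onto the rod, pushed along towards the post, one after another in the order green, yellow, blue, red, white (skip colours that are not there). Then fit the dark steel end cap fully home on the end of the rod and lock it with the orange-headed pin, pushed all the way down through cap and rod. Let go of everything and leave the cups, jug, jar and spoon where they are.

Things in the scene. Friction and masses are not known exactly. Their poses are not given: they have to be found in the camera images.
- green_c (a point): green label cassette: a flat square frame 54 x 28 x 54 mm (its own x, y, z) with a square 30 x 30 mm hole right through it along its y, walls 12 mm, on a dark steel foot (the bottom wall), about 140 g; it stands upright on the rubber mat on an edge, hole axis level. Point: its centre, the middle of the hole, 27 mm above its underside. At most one of each colour; some colours are absent.
- yellow_c (a point): yellow label cassette: a flat square frame 54 x 28 x 54 mm (its own x, y, z) with a square 30 x 30 mm hole right through it along its y, walls 12 mm, on a dark steel foot (the bottom wall), about 140 g; it stands upright on the rubber mat on an edge, hole axis level. Point: its centre, the middle of the hole, 27 mm above its underside.
- blue_c (a point): blue label cassette: a flat square frame 54 x 28 x 54 mm (its own x, y, z) with a square 30 x 30 mm hole right through it along its y, walls 12 mm, on a dark steel foot (the bottom wall), about 140 g; it stands upright on the rubber mat on an edge, hole axis level. Point: its centre, the middle of the hole, 27 mm above its underside.
- red_c (a point): red label cassette: a flat square frame 54 x 28 x 54 mm (its own x, y, z) with a square 30 x 30 mm hole right through it along its y, walls 12 mm, on a dark steel foot (the bottom wall), about 140 g; it stands upright on the rubber mat on an edge, hole axis level. Point: its centre, the middle of the hole, 27 mm above its underside.
- white_c (a point): white label cassette: a flat square frame 54 x 28 x 54 mm (its own x, y, z) with a square 30 x 30 mm hole right through it along its y, walls 12 mm, on a dark steel foot (the bottom wall), about 140 g; it stands upright on the rubber mat on an edge, hole axis level. Point: its centre, the middle of the hole, 27 mm above its underside.
- empty_c (a point): used-up cassette, black, same frame shape and size as the coloured ones, 80 g; at the start it hangs on the rod (top of its hole resting on the rod, so its centre is 5 mm below the rod's centre line). Point: its centre.
- stand: dispenser stand, fixed: steel base 90 x 190 x 14 mm, grey post 36 mm wide (x), 30 mm thick (y), 150 mm high, bare steel rod. Origin: on the table below where the rod leaves the post. The rod, 20 x 20 mm square, runs level from the post along the stand's -y for 205 mm, centre line 120 mm above the table; its last 6 mm are stepped down to 14 x 14 mm.
- rod_root (a point): middle of the rod where it leaves the post (face of the post), axes as the stand's; the free end is 205 mm from here along -y.
- rod_hole (a point): centre of the upright 12 x 12 mm hole that goes vertically through the rod, 18 mm from the free end, 187 mm from the post, at the rod's centre line (120 mm above the table); axes as the stand's.
- cap_c (a point): end cap, standing on the mat: dark steel block 42 x 44 x 42 mm (own x, y, z), 120 g, orange face on its closed -y end; square 24 mm bore, 36 mm deep, open in the middle of its +y face (which goes towards the post). Point: its centre, on the bore axis, 21 mm up. Fully home (rod end at the bore's bottom) it is 191 mm from the post, 2 mm below the rod's centre line when resting.
- cap_hole (a point): mouth of the 12 x 12 mm pin hole in the cap's top face (4 mm towards +y from the cap's centre, 21 mm above it); the hole goes down through the top and bottom walls (9 mm each). With the cap home it lies over the hole in the rod.
- pin_head (a point): locking pin: orange head 18 x 18 x 28 mm on a steel shank 6 mm thick, 52 mm long, round tip, 35 g; it stands in a fixed wooden block 60 x 60 x 53 mm, head resting on its top; lift it 55 mm straight up to clear. Point: centre of the head, 14 mm above its underside, 66 mm above the tip. Fully down, the head rests on the cap's top and this point is about 153 mm above the table.
- bin: grey open bin for empties, fixed, 150 x 120 mm outside and 45 mm high, walls and floor 4 mm. Origin: centre of its underside.
- cup: white cup, 64 mm wide, 55 mm high, a bystander to leave alone. Origin: at its underside.
- demitasse: small blue cup, 60 mm wide, 50 mm high, a bystander to leave alone. Origin: at its underside.
- jug: steel milk jug, 90 mm high, 84 mm wide, a bystander to leave alone. Origin: at its underside.
- jar: amber jar with a dark lid, 68 mm wide, 100 mm high, a bystander to leave alone. Origin: at its underside.
- scoop: wooden coffee spoon lying on the counter, a bystander to leave alone. Origin: at its underside.
Things that resemble listed ones, but are neither listed nor needed, are in the scene too. Of the things that look like the part that bears blue_c, take the one that is farthest to the robot's left at the start.

How it is judged (in metres and radians):
On the way, in this order (a step that is already met when the one before it is completed fails the run):
1. the black empty cassette is off the rod, let go in the grey bin (x of empty_c in the frame of bin between -0.072 and 0.072 m and y of empty_c in the frame of bin between -0.057 and 0.057 m and z of empty_c in the frame of bin between 0.004 and 0.05 m and contact force between the fingers and empty below 0.05 N), for 0.2 s.
2. the green cassette is threaded on the rod (x of green_c in the frame of stand between -0.012 and 0.012 m and y of green_c in the frame of stand between -0.16 and -0.006 m and z of green_c in the frame of stand between 0.104 and 0.128 m and angle between the y axis of green_c and the y axis of stand, either way round below 0.35 rad), for 0.2 s.
3. the yellow cassette is threaded on the rod (x of yellow_c in the frame of stand between -0.012 and 0.012 m and y of yellow_c in the frame of stand between -0.16 and -0.006 m and z of yellow_c in the frame of stand between 0.104 and 0.128 m and angle between the y axis of yellow_c and the y axis of stand, either way round below 0.35 rad), for 0.2 s.
4. the blue cassette is threaded on the rod (x of blue_c in the frame of stand between -0.012 and 0.012 m and y of blue_c in the frame of stand between -0.16 and -0.006 m and z of blue_c in the frame of stand between 0.104 and 0.128 m and angle between the y axis of blue_c and the y axis of stand, either way round below 0.35 rad), for 0.2 s.
5. the red cassette is threaded on the rod (x of red_c in the frame of stand between -0.012 and 0.012 m and y of red_c in the frame of stand between -0.16 and -0.006 m and z of red_c in the frame of stand between 0.104 and 0.128 m and angle between the y axis of red_c and the y axis of stand, either way round below 0.35 rad), for 0.2 s.
6. the white cassette is threaded on the rod (x of white_c in the frame of stand between -0.012 and 0.012 m and y of white_c in the frame of stand between -0.16 and -0.006 m and z of white_c in the frame of stand between 0.104 and 0.128 m and angle between the y axis of white_c and the y axis of stand, either way round below 0.35 rad), for 0.2 s.
7. the end cap is fully home on the end of the rod (x of cap_c in the frame of stand between -0.006 and 0.006 m and y of cap_c in the frame of stand between -0.197 and -0.187 m and z of cap_c in the frame of stand between 0.112 and 0.127 m and angle between the y axis of cap_c and the y axis of stand, either way round below 0.2 rad and z of cap_hole in the frame of cap_c above 0 m), for 0.2 s.
8. the locking pin is fully down through cap and rod (x of pin_head in the frame of stand between -0.007 and 0.007 m and y of pin_head in the frame of stand between -0.194 and -0.18 m and z of pin_head in the frame of stand between 0.143 and 0.161 m and angle between pin_head's own z axis and vertical below 0.2 rad), for 0.2 s.
At the end, for the whole second after the job is handed in: Black cassette in the bin; every full cassette present threaded on the rod (within 20 deg of square); cap on the rod within 6 mm of fully home, within 11 deg; pin upright (11 deg) through cap and rod, head within 8 mm of resting on the cap; all at rest and let go (all of step 1 and all of step 2 and all of step 3 and all of step 4 and all of step 5 and all of step 6 and all of step 7 and all of step 8 and linear speed of each of green, yellow, blue, red, white, cap, pin, empty below 0.03 m/s); the robot touches nothing.
It fails at once if the cup is shifted by more than 40 mm or knocked over (distance of cup from where it was at the start of the episode above 0.04 m or angle between cup's own z axis and vertical above 0.6 rad).
It fails at once if the demitasse is shifted by more than 40 mm or knocked over (distance of demitasse from where it was at the start of the episode above 0.04 m or angle between demitasse's own z axis and vertical above 0.6 rad).
It fails at once if the jug is shifted by more than 40 mm or knocked over (distance of jug from where it was at the start of the episode above 0.04 m or angle between jug's own z axis and vertical above 0.6 rad).
It fails at once if the jar is shifted by more than 40 mm or knocked over (distance of jar from where it was at the start of the episode above 0.04 m or angle between jar's own z axis and vertical above 0.6 rad).
It fails at once if the scoop is shifted by more than 40 mm or knocked over (distance of scoop from where it was at the start of the episode above 0.04 m).
Of green, yellow, blue, red, white only 3 to 5 are there at a start; the rules pass over those that are not, and their reading is None.
At some moment in a run one of green, yellow, blue, red, white may be knocked a few centimetres aside while the robot is not near it.
It also fails if it takes over 210 s, if anything falls off the work surface, if the arm or the gripper's body presses on something with over 40 N, if the wrist force passes 120 N, or if a joint passes its speed limit or range.

### The arm

A 6-joint arm with a two-finger parallel gripper is mounted at the origin on the work surface. World frame = base frame: x ahead of the robot, y to its left, z up, the work surface at z = 0. Lengths are in m, angles in degrees, forces in N, time in s.
With the tool pointing down it reaches from about 0.35 to 0.925 m from the base axis. Payload 6.4 kg.
Tool frame: the origin (TCP) lies at the very end of the fingers, on their centre line; the grasp point (between the pads) lies 19 mm behind it; z points along the fingers, y is the line along which they close (so a half turn about z gives the same grasp; the last joint's range is limited). The gripper opens to 94 mm and grips with 3 to 60 N. Pads are 16 mm wide; open, the fingers measure 119 mm over their backs; the gripper's body (75 mm by 177 mm) begins 78 mm behind the grasp point.
Start: joints at [-73.287, 14.043, 89.255, -0, 76.702, -9.975], TCP at [0.292, -0.581, 0.205] pointing down, gripper open.
Joint ranges: [-179.41, 179.41], [-58.25, 129.5], [7.25, 145.43], [-54.29, 234.29], [11.92, 165.04], [-157.13, 157.13]. Speed limits (degrees/s): [147.25, 147.25, 180, 180, 180, 180].

### API

Orientations are given as [roll, pitch, yaw] about the fixed x, y, z axes, in that order (R = Rz(yaw) Ry(pitch) Rx(roll)).
In Python, from station import readout, capture, workorder, finder gives the robot as it stands.
- The arm moves only by the shell command python3 -m jog 'ROWS' [OPENING] [FORCE]. ROWS is JSON, a list of rows, each an object of numbers: "dx", "dy", "dz": the shift along the tool's x, y, z in m; "roll": the turn about the tool's z in degrees. In form: [{"dx": .., "dy": .., "dz": .., "roll": ..}, ...]. A call has exactly 8 rows; each row is the pose to reach, as a shift and turn from the pose commanded when the call began, along the tool's axes at that moment; what a row does not reach only later rows make up. A row lasts 1/10 s, in which the tool goes at most 50 mm and 8.59 degrees, less where a joint would pass 70% of its speed; a pose out of reach is approached as far as the arm can. A call with a gripper value outside its range is refused whole. OPENING is the finger opening in m, from 0 to 0.094, set as the call begins (- or left out, the last holds). The fingers move at their own pace and stop on an object; FORCE is the grip in N (left out, the last holds). Time passes only in rows, so rows that repeat a pose let the fingers close, or fill a call up. It gives the time, the measured TCP pose, the force, the opening and the grip force at its end, in the units of the state.
- readout.read_state(): the state, without advancing time (a new reading comes with each control period).
- capture(name): name is "scene" or "top" or "wrist"; returns a dict with "color" (480x640x3 uint8, red, green, blue), "fx", "fy", "cx", "cy" (pixels), "world_to_cam" (4x4, takes a point from world to camera coordinates); the wrist camera has in their place "hand_eye" (4x4, takes a point from camera to tool coordinates, whose origin is the TCP and whose axes are the flange's). Camera axes: x right, y down, z forward; pixel columns grow to the right and rows downward; lengths in m; the calibration is good to about 2 mm. A picture is of the moment at which its call begins: read the wrist's pose just before it. There is no depth.
- workorder.job_done(): hands the job in; it is judged then, once.
Trained networks look in the newest picture that a camera, given by its name, has taken for a name from the list of things; names that differ only in an ending like _2 or _b are one class to them, and where a whole thing is asked for, a point or a joint stands for the part that bears it (a point fixed in the world has none). Each returns a list of dicts, best first, with "score" (0 to 1); they miss things now and then, are a little off and sometimes report something else, mostly with a low value. They report only what shows in the picture. A call takes as long as a camera call. They do not tell look-alikes from the thing itself.
- finder.outline_of(camera, thing): "mask" (480x640 bool, what is visible of it) and "position" ([column, row] in pixels, amid what is visible of it).
The state is a dict: "t": time; "joint_pos": joint angles; "joint_vel": joint speeds; "effort": joint torques, N m; "ee_pos": TCP position; "orientation": TCP orientation; "contact_force": force on the tool from outside, world axes, zero at the start; "torque": the same for the moment, N m; "width": finger opening in m; "grip_force": force on a finger pad.
Only numpy, scipy, OpenCV 4.12 (cv2) and the standard library are available. Lean on these libraries where they do the work, as an engineer would, in place of code of your own. Each camera call takes 0.05 s, during which the arm holds its last target. There are 200 camera calls.

## Working session

There is one attempt and no reset: what is moved stays moved. The work goes in short steps, Python scripts to look and compute and a shell command to move; the robot and the scene stay as the last step left them, time stands still between calls to the robot, and variables do not carry over. Pictures are saved under pics/ and viewed, at most 18 in all, crops included, and the job is handed in when it is done.

```bash
ls; mkdir -p pics
cat > h.py <<'E'
import numpy as np, cv2
from station import readout, capture, workorder, finder
def save(n,f):
    c=capture(n); cv2.imwrite(f'pics/{f}.png',c['color'][:,:,::-1]); return c
E
python3 - <<'E'
from h import *
s=readout.read_state(); print(s)
for n in ('scene','top','wrist'):
    c=save(n,n+'0')
    print(n,c['fx'],c['fy'],c['cx'],c['cy'])
    print(np.round(c.get('world_to_cam',c.get('hand_eye')),4).tolist())
    for t in 'green_c yellow_c blue_c red_c white_c empty_c stand cap_c pin_head bin cup demitasse jug jar scoop rod_root rod_hole cap_hole'.split():
        try: r=finder.outline_of(n,t)
        except Exception as e: print(t,e); continue
        print(t,[(round(x['score'],2),np.round(x['position']).tolist(),int(x['mask'].sum())) for x in r])
E
```

```text
pics
{'t': 0.0, 'joint_pos': array([-7.32880984e+01,  1.40816041e+01,  8.93226390e+01, -9.89792808e-05,
        7.67001671e+01, -9.97533292e+00]), 'joint_vel': array([ 0.02443053, -0.07277899,  0.02091015,  0.04046344, -0.00447243,
        0.00803937]), 'effort': array([-3.38051323e-04, -4.15835631e+01, -3.14602661e+01,  6.84269238e-02,
        3.32374102e-02, -1.47409178e-04]), 'ee_pos': array([ 0.291763  , -0.58019377,  0.20439474]), 'orientation': array([-1.79897152e+02, -1.79915390e-02,  2.66872413e+01]), 'contact_force': array([-0.59532251,  0.40057591,  0.2304508 ]), 'torque': array([-0.01317434, -0.01475207, -0.01548054]), 'grip_force': 0.0, 'width': 0.09379416401347612}
scene 465.1773698273403 465.1773698273403 326.7758540020938 232.30972588963246
[[-0.6931, 0.7207, -0.0128, 0.4339], [0.4186, 0.388, -0.8211, -0.1472], [-0.5869, -0.5745, -0.5706, 1.401], [0.0, 0.0, 0.0, 1.0]]
green_c [(0.65, [238.0, 211.0], 486), (0.16, [548.0, 353.0], 1064)]
yellow_c [(0.77, [266.0, 222.0], 556)]
blue_c [(0.96, [203.0, 254.0], 637), (0.89, [180.0, 208.0], 316), (0.61, [288.0, 230.0], 524)]
re
[... 1321 characters left out ...]
]
jug [(0.64, [161.0, 227.0], 492), (0.15, [120.0, 297.0], 835)]
jar [(0.59, [264.0, 176.0], 903)]
scoop [(0.89, [120.0, 298.0], 823), (0.19, [458.0, 303.0], 421)]
rod_root [(0.82, [234.0, 231.0], 3104)]
rod_hole [(0.83, [234.0, 233.0], 2904), (0.18, [171.0, 312.0], 3748)]
cap_hole [(0.67, [390.0, 311.0], 439)]
wrist 416.9801503155991 416.9801503155991 319.17296720934553 247.3674254098407
[[-0.0007, -0.9734, -0.2291, 0.0664], [1.0, -0.0007, 0.0003, 0.0006], [-0.0005, -0.2291, 0.9734, -0.1778], [0.0, 0.0, 0.0, 1.0]]
green_c []
yellow_c []
blue_c []
red_c []
white_c []
empty_c []
stand []
cap_c []
pin_head []
bin []
cup []
demitasse []
jug []
jar []
scoop []
rod_root []
rod_hole []
cap_hole []
```

Run:
```python
import cv2
a=cv2.imread('pics/top0.png'); cv2.imwrite('pics/topc.png',cv2.resize(a[140:380,100:540],(792,432),interpolation=cv2.INTER_CUBIC))
b=cv2.imread('pics/scene0.png'); cv2.imwrite('pics/scenec.png',cv2.resize(b[150:420,150:560],(790,520),interpolation=cv2.INTER_CUBIC))
```

```text
(no output)
```

View pics/topc.png

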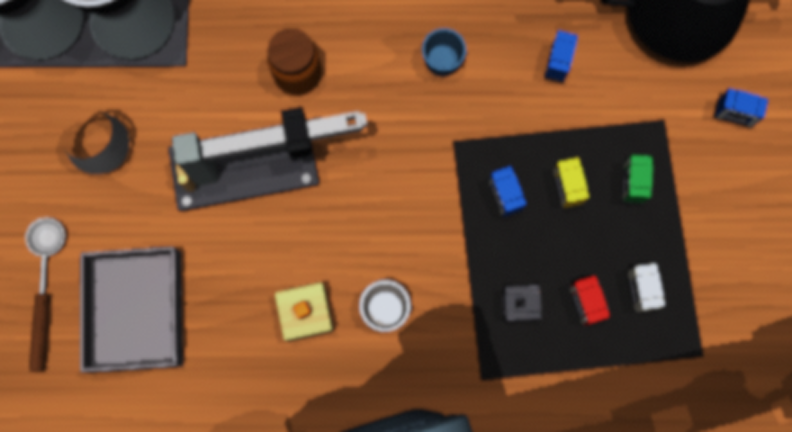

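View pics/scenec.png

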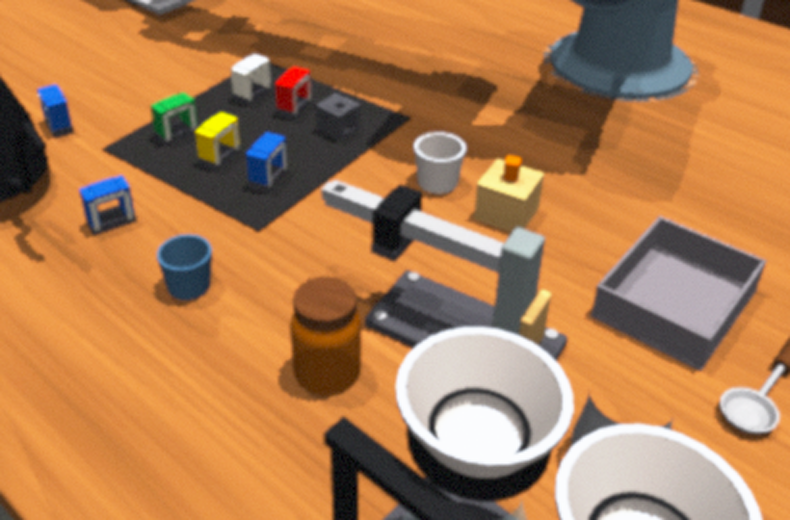

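All five colours are on the mat. The wanted blue cassette is the leftmost one, in the top view at (381,246). The rod leaves the post (about (205,225)) and runs to the right, ending near (300,207). The cap is at (388,308), the pin at (268,314) and the bin at (171,312). Next I fit box silhouettes to get poses.

```bash
cat >> h.py <<'E'
from scipy.optimize import minimize
from scipy.spatial.transform import Rotation as Ro
def cam(n):
    s=readout.read_state(); c=capture(n)
    if 'hand_eye' in c:
        T=np.eye(4); T[:3,:3]=Ro.from_euler('xyz',s['orientation'],degrees=True).as_matrix(); T[:3,3]=s['ee_pos']
        c['world_to_cam']=np.linalg.inv(T@c['hand_eye'])
    c['name']=n; return c
def proj(c,P):
    q=np.asarray(P)@c['world_to_cam'][:3,:3].T+c['world_to_cam'][:3,3]
    return np.c_[c['fx']*q[:,0]/q[:,2]+c['cx'],c['fy']*q[:,1]/q[:,2]+c['cy']]
def back(c,uv,z):
    R=c['world_to_cam'][:3,:3];t=c['world_to_cam'][:3,3]
    d=R.T@[(uv[0]-c['cx'])/c['fx'],(uv[1]-c['cy'])/c['fy'],1]; o=-R.T@t
    return o+d*(z-o[2])/d[2]
def box(lo,hi): return np.array([[x,y,z] for x in (lo[0],hi[0]) for y in (lo[1],hi[1]) for z in (lo[2],hi[2])],float)
CAS=[box((-.027,-.014,-.027),(.027,.014,.027))]
CAP=[box((-.021,-.022,-.021),(.021,.022,.021))]
STAND=[box((-.018,0,0),(.018,.03,.15)),box((-.01,-.199,.11),(.01,0,.13)),box((-.007,-.205,.113),(.007,-.199,.127))]
BIN=[box((-.075,-.06,0),(.075,.06,.045))]
HEAD=[box((-.009,-.009,-.014),(.009,.009,.014))]
def render(c,boxes,p,z,S=4):
    m=np.zeros((480*S,640*S),np.uint8); a=p[2]; R=Ro.from_euler('z',a).as_matrix()
    for b in boxes:
        uv=proj(c,b@R.T+[p[0],p[1],z]); h=cv2.convexHull(np.round(uv*S+S/2-.5).astype(np.int32)); cv2.fillConvexPoly(m,h,1)
    return m
def fit(views,boxes,p0,z,hull=True,S=4,extra=None):
    """views: list of (cam, mask)"""
    M=[]
    for c,m in views:
        m=m.astype(np.uint8)
        if hull:
            pts=cv2.findNonZero(m); 
            cs,_=cv2.findContours(m,cv2.RETR_EXTERNAL,cv2.CHAIN_APPROX_NONE); k=max(cs,key=cv2.contourArea)
            m=np.zeros_like(m); cv2.fillConvexPoly(m,cv2.convexHull(k),1)
        M.append(cv2.resize(m,None,fx=S,fy=S,interpolation=cv2.INTER_LINEAR)>0)
    def cost(q):
        p=[q[0]/100,q[1]/100,q[2]]; e=0
        for (c,_),m in zip(views,M):
            r=render(c,boxes,p,z,S)>0; e+=1-(r&m).sum()/max(1,(r|m).sum())
        return e/len(M)
    best=None
    for da in ((0,) if len(p0)>2 else (-.3,0,.3)):
        q0=[p0[0]*100,p0[1]*100,(p0[2] if len(p0)>2 else 0)+da]
        r=minimize(cost,q0,method='Nelder-Mead',options=dict(initial_simplex=np.array([q0]*4)+np.vstack([np.zeros(3),np.diag([1,1,.2])]),xatol=.005,fatol=1e-4))
        if best is None or r.fun<best.fun: best=r
    return np.array([best.x[0]/100,best.x[1]/100,best.x[2]]),best.fun
def go(x,y,z,yaw):
    """tool-frame row from measured pose to TCP target, tool down"""
    s=readout.read_state(); R=Ro.from_euler('xyz',s['orientation'],degrees=True).as_matrix()
    d=R.T@(np.array([x,y,z])-s['ee_pos']); dy=(yaw-s['orientation'][2]+180)%360-180
    print('dx %.4f dy %.4f dz %.4f roll %.1f'%(*d,-dy))
E
python3 - <<'E'
from h import *
c=cam('top')
for n,b,z in [('green_c',CAS,.027),('yellow_c',CAS,.027),('blue_c',CAS,.027),('red_c',CAS,.027),('white_c',CAS,.027),('empty_c',CAS,.115),('cap_c',CAP,.021),('bin',BIN,0),('pin_head',HEAD,.067)]:
    r=finder.outline_of('top',n)
    if n=='blue_c': r=[max(r[:3],key=lambda o:-o['position'][0])]
    p0=back(c,r[0]['position'],z)
    p,f=fit([(c,r[0]['mask'])],b,p0[:2],z); print(n,np.round(p[:2],4),round(np.degrees(p[2]),1),round(f,3))
    if n=='empty_c': em=r[0]['mask']; pe=p
m=finder.outline_of('top','stand')[0]['mask']|em
for u,v in ((205,214),(300,207)): print(back(c,(u,v),.13))
B=STAND+[box((-.045,-.14,0),(.045,.05,.014))]
for n in ['cup','jar','demitasse','jug','scoop']:
    r=finder.outline_of('top',n)
    if r: print(n,np.round(back(c,r[0]['position'],.05),3))
cs=cv2.cvtColor(c['color'],cv2.COLOR_RGB2BGR)[170:270,180:330]; cv2.imwrite('pics/standc.png',cv2.resize(cs,(750,500),interpolation=cv2.INTER_CUBIC))
E
```

```text
green_c [ 0.6013 -0.3405] -4.8 0.064
yellow_c [ 0.5867 -0.17  ] 21.6 0.068
blue_c [ 0.5856 -0.17  ] 16.3 0.079Traceback (most recent call last):
  File "<stdin>", line 6, in <module>
IndexError: list index out of range
```

Run:
```python
from h import *
c=cam('top')
exp={'green_c':(455,241),'yellow_c':(417,244),'blue_c':(381,246),'red_c':(427,310),'white_c':(457,303),'empty_c':(265,215),'cap_c':(388,308),'bin':(171,312),'pin_head':(268,314)}
for n,b,z in [('yellow_c',CAS,.027),('red_c',CAS,.027),('white_c',CAS,.027),('empty_c',CAS,.115),('cap_c',CAP,.021),('bin',BIN,0),('pin_head',HEAD,.067)]:
    r=[o for o in finder.outline_of('top',n) if np.hypot(*(np.array(o['position'])-exp[n]))<10]
    if not r: print(n,np.round(back(c,exp[n],z),3)); continue
    p0=back(c,r[0]['position'],z)
    p,f=fit([(c,r[0]['mask'])],b,p0[:2],z); print(n,np.round(p[:2],4),round(np.degrees(p[2]),1),round(f,3))
for u,v in ((205,225),(205,214),(300,207)): print(back(c,(u,v),.13))
for n in ['cup','jar','demitasse','jug']:
    r=finder.outline_of('top',n)
    if r: print(n,np.round(back(c,r[0]['position'],.05),3))
cs=cv2.cvtColor(c['color'],cv2.COLOR_RGB2BGR)[170:270,180:330]; cv2.imwrite('pics/standc.png',cv2.resize(cs,(750,500),interpolation=cv2.INTER_CUBIC))
```

```text
yellow_c [ 0.595  -0.2537] 6.5 0.075
red_c [ 0.436 -0.272  0.027]
white_c [ 0.4586 -0.344 ] 7.3 0.061
empty_c [0.6436 0.097 ] 9.3 0.061
cap_c [ 0.4396 -0.1854] 3.4 0.082
bin [0.4373 0.3152] 3.4 0.022
pin_head [0.4316 0.0927] 31.3 0.114
[0.61724978 0.22643477 0.13      ]
[0.642217   0.22732417 0.13      ]
[0.65662278 0.01751409 0.13      ]
cup [ 0.435 -0.009  0.05 ]
jar [0.757 0.11  0.05 ]
demitasse [ 0.767 -0.094  0.05 ]
jug [0.641 0.352 0.05 ]
```

View pics/standc.png

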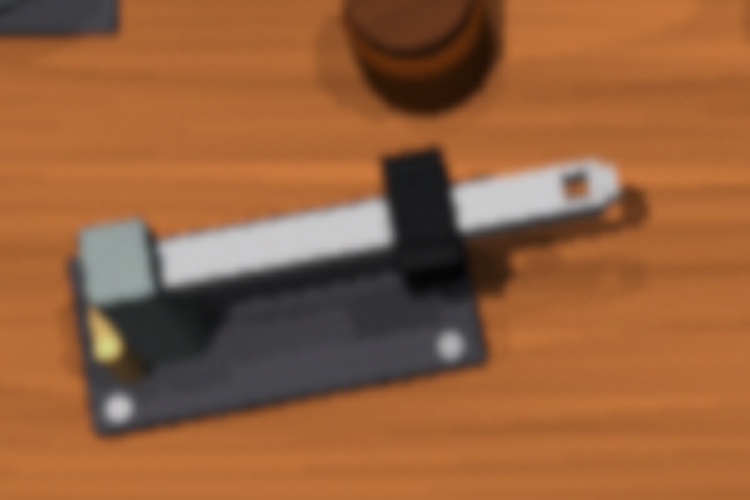

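Run:
```python
from h import *
c=cam('top')
h=back(c,(295,207.2),.13); p=back(c,(212,223),.13); d=p-h
print(h,p,np.linalg.norm(d),'psi',np.degrees(np.arctan2(d[1],d[0]))-90)
go(.645,.085,.36,99)
```

```text
[0.65624838 0.02858668 0.13      ] [0.62165696 0.21118974 0.13      ] 0.1858506008992362 psi 10.72672023604838
dx 0.6145 dy -0.4363 dz -0.1545 roll -72.3
```

```bash
python3 -m jog '[{"dx":0.03,"dy":-0.02,"dz":-0.03,"roll":-4},{"dx":0.065,"dy":-0.045,"dz":-0.06,"roll":-10},{"dx":0.1,"dy":-0.07,"dz":-0.09,"roll":-18},{"dx":0.14,"dy":-0.1,"dz":-0.11,"roll":-26},{"dx":0.18,"dy":-0.13,"dz":-0.13,"roll":-34},{"dx":0.22,"dy":-0.155,"dz":-0.14,"roll":-42},{"dx":0.26,"dy":-0.18,"dz":-0.15,"roll":-50},{"dx":0.3,"dy":-0.21,"dz":-0.155,"roll":-58}]' 0.075 20; python3 -c "
from h import *
go(.645,.085,.36,100.7)"
```

```text
t: 4.55
ee_pos: [0.4626, -0.2647, 0.3609]
orientation: [179.9, 0.1, 85.0]
contact_force: [0.3, -0.6, 0.7]
width: 0.0748
grip_force: 0.0
dx 0.3643 dy 0.1512 dz 0.0007 roll -15.7
```

```bash
python3 -m jog '[{"dx":0.04,"dy":0.016,"dz":0,"roll":-3},{"dx":0.085,"dy":0.035,"dz":0,"roll":-6},{"dx":0.13,"dy":0.054,"dz":0,"roll":-10},{"dx":0.175,"dy":0.073,"dz":0,"roll":-14},{"dx":0.22,"dy":0.092,"dz":0,"roll":-15.7},{"dx":0.265,"dy":0.11,"dz":0,"roll":-15.7},{"dx":0.31,"dy":0.129,"dz":0,"roll":-15.7},{"dx":0.35,"dy":0.145,"dz":0,"roll":-15.7}]'; python3 -m jog '[{"dx":0.014,"dy":0.006,"dz":0,"roll":0},{"dx":0.014,"dy":0.006,"dz":0,"roll":0},{"dx":0.014,"dy":0.006,"dz":0,"roll":0},{"dx":0.014,"dy":0.006,"dz":0,"roll":0},{"dx":0.014,"dy":0.006,"dz":0,"roll":0},{"dx":0.014,"dy":0.006,"dz":0,"roll":0},{"dx":0.014,"dy":0.006,"dz":0,"roll":0},{"dx":0.014,"dy":0.006,"dz":0,"roll":0}]'
python3 - <<'E'
from h import *
c=cam('wrist')
np.save('pics/w1.npy',c['world_to_cam']); cv2.imwrite('pics/w1.png',c['color'][:,:,::-1])
for n in ['empty_c','stand','pin_head','bin']:
    r=finder.outline_of('wrist',n); print(n,[(round(x['score'],2),np.round(x['position']).tolist(),int(x['mask'].sum())) for x in r])
    if n=='empty_c' and r:
        p,f=fit([(c,r[0]['mask'])],CAS,[.644,.097,.18],.115); print(p,np.degrees(p[2]),f)
E
```

```text
t: 5.35
ee_pos: [0.6391, 0.0712, 0.3594]
orientation: [180.0, 0.0, 100.4]
contact_force: [0.0, 0.2, 0.5]
width: 0.075
grip_force: 0.0
t: 6.15
ee_pos: [0.6418, 0.0833, 0.3595]
orientation: [180.0, 0.0, 100.4]
contact_force: [-0.6, 0.8, 0.1]
width: 0.0748
grip_force: 0.0
empty_c [(0.86, [322.0, 203.0], 1751)]
[0.6457551  0.09625049 0.207729  ] 11.90199474273725 0.04901835798062215
stand [(0.85, [321.0, 121.0], 12590), (0.42, [395.0, 351.0], 1420)]
pin_head [(0.8, [133.0, 170.0], 392)]
bin [(0.8, [182.0, 13.0], 4039), (0.25, [133.0, 172.0], 405)]
```

View pics/w1.png

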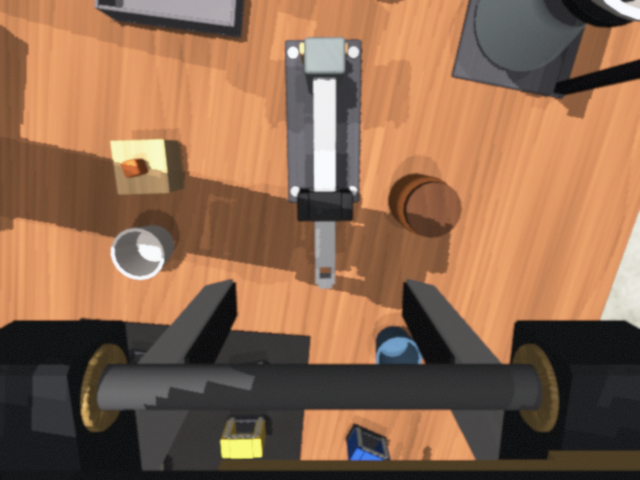

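Empty at (325,205), rod hole at (325,271), rod at the post face around (325,79). I measure the rod line precisely.

```bash
python3 - <<'E'
from h import *
im=cv2.imread('pics/w1.png'); g=cv2.cvtColor(im,cv2.COLOR_BGR2GRAY).astype(float)
c=dict(world_to_cam=np.load('pics/w1.npy'),fx=416.98,fy=416.98,cx=319.173,cy=247.367)
P=[]
for v in list(range(88,180,8))+[228,236,244,252,260]:
    d=np.diff(cv2.GaussianBlur(g,(3,3),0)[v,300:350])
    l=300.5+np.argmax(d[:25]); r=300.5+25+np.argmin(d[25:])
    if v>200:
        sat=(im[v,300:350].max(1).astype(int)-im[v,300:350].min(1)); k=np.where(sat<40)[0]; l,r=300+k.min()-.5,300+k.max()+.5
    q=back(c,((l+r)/2,v),.13); P.append(q[:2]); print(v,l,r,q[:2].round(4))
P=np.array(P); k=np.polyfit(P[:,1],P[:,0],1); print('psi',np.degrees(-np.arctan(k[0])),k, 'res',np.std(P[:,0]-np.polyval(k,P[:,1])))
print('hole',back(c,(325,271),.13),'root',back(c,(325,79),.13))
s=readout.read_state(); print(s['ee_pos'],s['orientation'])
E
python3 -c "
import cv2;a=cv2.imread('pics/w1.png');cv2.imwrite('pics/w1c.png',cv2.resize(a[60:310,270:380],(352,800)[:2] if 0 else (264,600),interpolation=cv2.INTER_CUBIC))"
```

```text
88 312.5 335.5 [0.6253 0.2025]
96 313.5 335.5 [0.627  0.1958]
104 312.5 335.5 [0.6278 0.1888]
112 312.5 335.5 [0.6291 0.1818]
120 313.5 335.5 [0.6309 0.1749]
128 313.5 335.5 [0.6322 0.1678]
136 313.5 335.5 [0.6335 0.1606]
144 313.5 335.5 [0.6348 0.1534]
152 313.5 335.5 [0.6362 0.1461]
160 313.5 335.5 [0.6375 0.1388]
168 313.5 335.5 [0.6389 0.1314]
176 313.5 335.5 [0.6403 0.124 ]
228 313.5 335.5 [0.6496 0.0738]
236 313.5 335.5 [0.6511 0.0658]
244 313.5 335.5 [0.6525 0.0578]
252 313.5 335.5 [0.654  0.0497]
260 314.5 334.5 [0.6556 0.0415]
psi 10.587624661207554 [-0.18692137  0.66339238] res 0.00015453849127048197
hole [0.65817107 0.03019688 0.13      ] root [0.62476022 0.21033325 0.13      ]
[0.64180043 0.08373817 0.35944142] [ 1.79997339e+02 -1.01377174e-03  1.00395890e+02]
```

View pics/w1c.png

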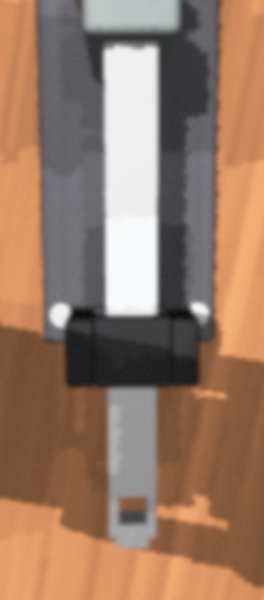

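```bash
cat >> h.py <<'E'
PSI=10.6; L=lambda y:.66339-.18692*y
HOLE=np.array([L(.0287)-0.0,.0287]); UY=np.array([-np.sin(np.radians(PSI)),np.cos(np.radians(PSI))]); UX=np.array([UY[1],-UY[0]])
ROOT=HOLE+.187*UY
def st(x,y): return ROOT+x*UX+y*UY   # stand xy -> world
def ins():
    s=readout.read_state(); d=s['ee_pos'][:2]-ROOT; print('stand x %.4f y %.4f z %.4f yaw-err %.2f w %.4f F'%(d@UX,d@UY,s['ee_pos'][2],s['orientation'][2]-90-PSI,s['width']),np.round(s['contact_force'],1),'t',round(s['t'],1))
E
python3 -c "
from h import *
print(ROOT,UX,UY);ins();go(.6454,.0965,.106,100.6)"
```

```text
[0.62362649 0.21250891] [0.98293535 0.18395135] [-0.18395135  0.98293535]
stand x -0.0058 y -0.1299 z 0.3594 yaw-err -0.20 w 0.0750 F [-0.6 -0.5  0.6] t 6.4
dx 0.0119 dy 0.0058 dz 0.2534 roll -0.2
```

```bash
python3 -m jog '[{"dx":0.006,"dy":0.003,"dz":0.035,"roll":-0.2},{"dx":0.012,"dy":0.006,"dz":0.075,"roll":-0.2},{"dx":0.012,"dy":0.006,"dz":0.115,"roll":-0.2},{"dx":0.012,"dy":0.006,"dz":0.155,"roll":-0.2},{"dx":0.012,"dy":0.006,"dz":0.19,"roll":-0.2},{"dx":0.012,"dy":0.006,"dz":0.22,"roll":-0.2},{"dx":0.012,"dy":0.006,"dz":0.24,"roll":-0.2},{"dx":0.012,"dy":0.006,"dz":0.2534,"roll":-0.2}]'; python3 -m jog '[{"dx":0,"dy":0,"dz":0,"roll":0},{"dx":0,"dy":0,"dz":0,"roll":0},{"dx":0,"dy":0,"dz":0,"roll":0},{"dx":0,"dy":0,"dz":0,"roll":0},{"dx":0,"dy":0,"dz":0,"roll":0},{"dx":0,"dy":0,"dz":0,"roll":0},{"dx":0,"dy":0,"dz":0,"roll":0},{"dx":0,"dy":0,"dz":0,"roll":0}]' 0.04 15; python3 -c "
from h import *
ins()"
```

```text
t: 7.2
ee_pos: [0.6445, 0.0967, 0.1038]
orientation: [-179.8, -0.0, 100.6]
contact_force: [0.1, 0.5, 0.6]
width: 0.0749
grip_force: 0.0
t: 8.0
ee_pos: [0.6467, 0.0966, 0.1079]
orientation: [179.8, 0.0, 100.6]
contact_force: [-0.6, 1.0, 6.1]
width: 0.0543
grip_force: 15.0
stand x 0.0013 y -0.1182 z 0.1079 yaw-err -0.01 w 0.0543 F [-0.6  1.   6.1] t 8.0
```

```bash
python3 -m jog '[{"dx":0,"dy":0,"dz":-0.004,"roll":0},{"dx":0,"dy":0,"dz":-0.005,"roll":0},{"dx":0,"dy":0,"dz":-0.005,"roll":0},{"dx":-0.01,"dy":0,"dz":-0.005,"roll":0},{"dx":-0.03,"dy":0,"dz":-0.005,"roll":0},{"dx":-0.05,"dy":0,"dz":-0.005,"roll":0},{"dx":-0.07,"dy":0,"dz":-0.005,"roll":0},{"dx":-0.09,"dy":0,"dz":-0.005,"roll":0}]'; python3 -m jog '[{"dx":-0.015,"dy":0,"dz":0,"roll":0},{"dx":-0.03,"dy":0,"dz":0,"roll":0},{"dx":-0.045,"dy":0,"dz":0,"roll":0},{"dx":-0.055,"dy":0,"dz":0,"roll":0},{"dx":-0.055,"dy":0,"dz":-0.02,"roll":0},{"dx":-0.055,"dy":0,"dz":-0.05,"roll":0},{"dx":-0.055,"dy":0,"dz":-0.085,"roll":0},{"dx":-0.055,"dy":0,"dz":-0.12,"roll":0}]'; python3 -c "
from h import *
ins(); go(.4373,.3152,.23,93.4)"
```

```text
t: 8.8
ee_pos: [0.6623, 0.0061, 0.1109]
orientation: [-180.0, 0.0, 100.6]
contact_force: [-0.0, -0.0, -0.7]
width: 0.0537
grip_force: 15.0
t: 9.6
ee_pos: [0.6719, -0.046, 0.232]
orientation: [-180.0, -0.0, 100.6]
contact_force: [0.1, -0.6, -0.1]
width: 0.0538
grip_force: 15.0
stand x -0.0001 y -0.2630 z 0.2320 yaw-err 0.01 w 0.0538 F [ 0.1 -0.6 -0.1] t 9.6
dx 0.3982 dy -0.1641 dz 0.0023 roll 7.2
```

```bash
python3 -m jog '[{"dx":0.03,"dy":-0.012,"dz":0,"roll":1},{"dx":0.075,"dy":-0.03,"dz":0,"roll":2},{"dx":0.12,"dy":-0.049,"dz":0,"roll":3},{"dx":0.165,"dy":-0.068,"dz":0,"roll":4},{"dx":0.21,"dy":-0.087,"dz":0,"roll":5},{"dx":0.255,"dy":-0.105,"dz":0,"roll":6},{"dx":0.3,"dy":-0.124,"dz":0,"roll":7},{"dx":0.34,"dy":-0.14,"dz":0,"roll":7.2}]'; python3 -m jog '[{"dx":0.03,"dy":-0.0125,"dz":0,"roll":0},{"dx":0.05,"dy":-0.021,"dz":0,"roll":0},{"dx":0.058,"dy":-0.024,"dz":0.02,"roll":0},{"dx":0.058,"dy":-0.024,"dz":0.05,"roll":0},{"dx":0.058,"dy":-0.024,"dz":0.08,"roll":0},{"dx":0.058,"dy":-0.024,"dz":0.11,"roll":0},{"dx":0.058,"dy":-0.024,"dz":0.13,"roll":0},{"dx":0.058,"dy":-0.024,"dz":0.14,"roll":0}]'; python3 -c "
from h import *
ins(); go(.4373,.3152,.024,93.4)
c=save('top','t1')"
```

```text
t: 10.4
ee_pos: [0.4706, 0.2642, 0.2313]
orientation: [180.0, -0.0, 93.4]
contact_force: [0.8, 0.2, -0.2]
width: 0.0537
grip_force: 15.0
t: 11.2
ee_pos: [0.4434, 0.3185, 0.0889]
orientation: [-179.8, 0.1, 93.4]
contact_force: [-0.2, 0.7, 0.4]
width: 0.0539
grip_force: 15.0
stand x -0.1576 y 0.1373 z 0.0889 yaw-err -7.19 w 0.0539 F [-0.2  0.7  0.4] t 11.2
dx -0.0028 dy -0.0061 dz 0.0649 roll 0.0
```

View pics/t1.png

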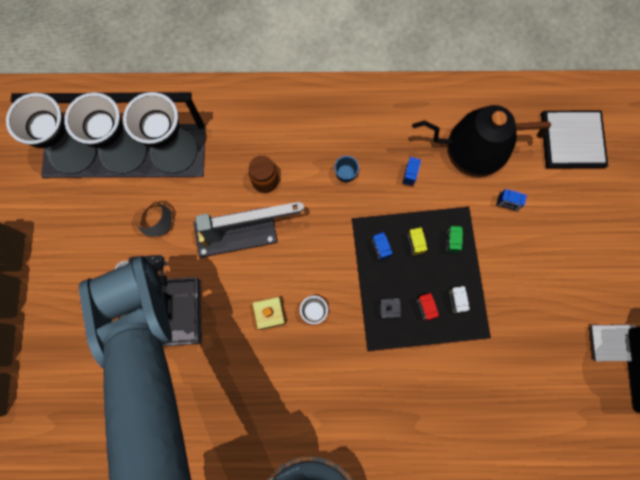

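The gripper with the empty is over the bin, the rod is clear, and the rest of the scene hasn't moved. I lower, release and head to green.

```bash
python3 -m jog '[{"dx":-0.003,"dy":-0.006,"dz":0.02,"roll":0},{"dx":-0.003,"dy":-0.006,"dz":0.04,"roll":0},{"dx":-0.003,"dy":-0.006,"dz":0.055,"roll":0},{"dx":-0.003,"dy":-0.006,"dz":0.062,"roll":0},{"dx":-0.003,"dy":-0.006,"dz":0.064,"roll":0},{"dx":-0.003,"dy":-0.006,"dz":0.064,"roll":0},{"dx":-0.003,"dy":-0.006,"dz":0.064,"roll":0},{"dx":-0.003,"dy":-0.006,"dz":0.064,"roll":0}]';python3 -m jog '[{"dx":0,"dy":0,"dz":0,"roll":0},{"dx":0,"dy":0,"dz":0,"roll":0},{"dx":0,"dy":0,"dz":0,"roll":0},{"dx":0,"dy":0,"dz":0,"roll":0},{"dx":0,"dy":0,"dz":-0.01,"roll":0},{"dx":0,"dy":0,"dz":-0.04,"roll":0},{"dx":0,"dy":0,"dz":-0.085,"roll":0},{"dx":0,"dy":0,"dz":-0.13,"roll":0}]' 0.075 20;  python3 -m jog '[{"dx":-0.01,"dy":0,"dz":-0.04,"roll":0},{"dx":-0.03,"dy":0,"dz":-0.08,"roll":0},{"dx":-0.06,"dy":0.01,"dz":-0.11,"roll":0},{"dx":-0.1,"dy":0.02,"dz":-0.14,"roll":0},{"dx":-0.145,"dy":0.03,"dz":-0.15,"roll":0},{"dx":-0.19,"dy":0.04,"dz":-0.15,"roll":0},{"dx":-0.235,"dy":0.05,"dz":-0.15,"roll":0},{"dx":-0.28,"dy":0.06,"dz":-0.15,"roll":0}]'; python3 -c "
from h import *
c=save('top','t2'); r=finder.outline_of('top','empty_c'); print([(o['score'],o['position'],back(c,o['position'],.05)) for o in r])
go(.59,-.30,.30,85)"
```

```text
t: 12.05
ee_pos: [0.4396, 0.3159, 0.0279]
orientation: [179.9, -0.0, 93.4]
contact_force: [-0.3, -0.0, -1.1]
width: 0.0538
grip_force: 15.0
t: 12.85
ee_pos: [0.4384, 0.3154, 0.1587]
orientation: [-180.0, 0.0, 93.4]
contact_force: [1.1, 0.7, 0.0]
width: 0.0752
grip_force: 0.0
t: 13.65
ee_pos: [0.5154, 0.0379, 0.3082]
orientation: [179.9, 0.0, 93.4]
contact_force: [1.0, -0.6, 0.5]
width: 0.0752
grip_force: 0.0
[(0.65, [170.1, 309.6], array([0.43980673, 0.31469159, 0.05      ])), (0.56, [159.6, 227.1], array([0.63198601, 0.34853361, 0.05      ]))]
dx -0.3389 dy 0.0562 dz 0.0080 roll 8.0
```

```bash
python3 -m jog '[{"dx":-0.04,"dy":0,"dz":0,"roll":1},{"dx":-0.085,"dy":0,"dz":-0.01,"roll":2},{"dx":-0.13,"dy":0,"dz":-0.02,"roll":3},{"dx":-0.175,"dy":0,"dz":-0.03,"roll":4},{"dx":-0.22,"dy":0,"dz":-0.04,"roll":4},{"dx":-0.265,"dy":0,"dz":-0.05,"roll":4},{"dx":-0.31,"dy":0,"dz":-0.05,"roll":4},{"dx":-0.355,"dy":0,"dz":-0.05,"roll":4}]'; python3 -m jog '[{"dx":-0.03,"dy":0,"dz":0,"roll":0},{"dx":-0.05,"dy":0,"dz":0,"roll":0},{"dx":-0.06,"dy":0,"dz":0,"roll":0},{"dx":-0.06,"dy":0,"dz":0,"roll":0},{"dx":-0.06,"dy":0,"dz":0,"roll":0},{"dx":-0.06,"dy":0,"dz":0,"roll":0},{"dx":-0.06,"dy":0,"dz":0,"roll":0},{"dx":-0.06,"dy":0,"dz":0,"roll":0}]'
cat >> h.py <<'E'
EXP={'green_c':(.6013,-.3405,-.08),'yellow_c':(.595,-.2537,.11),'blue_c':(.5856,-.17,.28),'red_c':(.436,-.272,.2),'white_c':(.4586,-.344,.13),'cap_c':(.4396,-.1854,.06)}
def find(c,n,e=None,b=CAS,z=.027,rad=.05):
    e=EXP[n] if e is None else e; out=None
    r=[o for o in finder.outline_of(c['name'],n) if np.hypot(*(back(c,o['position'],z)[:2]-e[:2]))<rad]
    if not r: print(n,'none'); return
    out,f=fit([(c,r[0]['mask'])],b,e,z); print(n,'xy',out[:2].round(4),'yaw %.1f'%np.degrees(out[2]),'f %.3f'%f,'px',np.round(r[0]['position'])); return out
E
python3 - <<'E'
from h import *
c=cam('wrist'); cv2.imwrite('pics/w2.png',c['color'][:,:,::-1]); print(readout.read_state()['ee_pos'])
for n in EXP: find(c,n,b=CAP if n=='cap_c' else CAS,z=.021 if n=='cap_c' else .027)
E
```

```text
t: 14.55
ee_pos: [0.5366, -0.3155, 0.3584]
orientation: [179.9, 0.0, 89.4]
contact_force: [1.2, 0.0, -0.0]
width: 0.0753
grip_force: 0.0
t: 15.35
ee_pos: [0.5359, -0.374, 0.3573]
orientation: [180.0, 0.0, 89.4]
contact_force: [0.1, -0.1, 0.6]
width: 0.075
grip_force: 0.0
[ 0.53581209 -0.37415544  0.35720858]
green_c xy [ 0.6028 -0.3416] yaw -5.2 f 0.047 px [376. 181.]
yellow_c xy [ 0.598  -0.2542] yaw 11.5 f 0.066 px [375.  99.]
blue_c xy [ 0.5872 -0.1706] yaw 20.1 f 0.033 px [360.  24.]
red_c xy [ 0.4443 -0.2717] yaw 17.1 f 0.035 px [240. 120.]
white_c xy [ 0.46   -0.3448] yaw 6.8 f 0.049 px [252. 182.]
cap_c xy [ 0.4416 -0.1854] yaw 0.7 f 0.025 px [234.  39.]
```

View pics/w2.png

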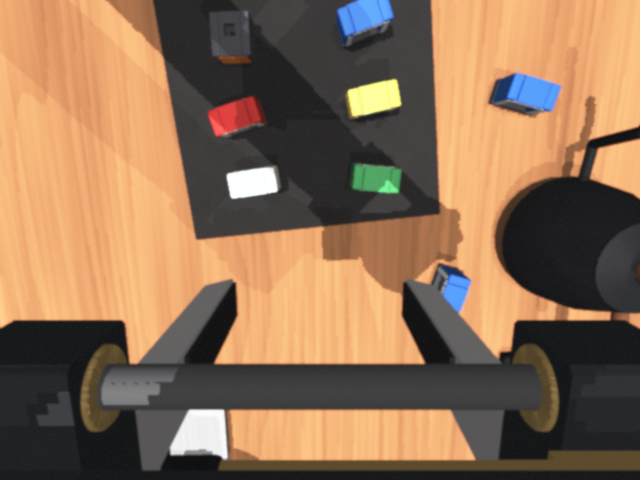

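Green at px (376,180), cap's orange face points to -y (235,60) so its bore already faces the post side. Grasp green.

```bash
python3 -c "
from h import *
go(.6028,-.3416,.018,84.8)"
```

```text
dx 0.0338 dy 0.0668 dz 0.3389 roll 4.6
```

```bash
python3 -m jog '[{"dx":0.01,"dy":0.02,"dz":0.03,"roll":1},{"dx":0.02,"dy":0.04,"dz":0.07,"roll":3},{"dx":0.03,"dy":0.06,"dz":0.11,"roll":4.6},{"dx":0.0338,"dy":0.0668,"dz":0.15,"roll":4.6},{"dx":0.0338,"dy":0.0668,"dz":0.19,"roll":4.6},{"dx":0.0338,"dy":0.0668,"dz":0.23,"roll":4.6},{"dx":0.0338,"dy":0.0668,"dz":0.255,"roll":4.6},{"dx":0.0338,"dy":0.0668,"dz":0.265,"roll":4.6}]'; python3 -c "
from h import *
go(.6028,-.3416,.018,84.8)"
```

```text
t: 16.5
ee_pos: [0.6011, -0.3403, 0.0881]
orientation: [-179.7, -0.2, 84.8]
contact_force: [-0.9, 0.2, 0.5]
width: 0.0751
grip_force: 0.0
dx -0.0014 dy 0.0022 dz 0.0701 roll -0.0
```

```bash
python3 -m jog '[{"dx":0,"dy":0,"dz":0.02,"roll":0},{"dx":0,"dy":0,"dz":0.04,"roll":0},{"dx":0,"dy":0,"dz":0.06,"roll":0},{"dx":0,"dy":0,"dz":0.07,"roll":0},{"dx":0,"dy":0,"dz":0.073,"roll":0},{"dx":0,"dy":0,"dz":0.073,"roll":0},{"dx":0,"dy":0,"dz":0.073,"roll":0},{"dx":0,"dy":0,"dz":0.073,"roll":0}]'; python3 -m jog '[{"dx":0,"dy":0,"dz":0,"roll":0},{"dx":0,"dy":0,"dz":0,"roll":0},{"dx":0,"dy":0,"dz":0,"roll":0},{"dx":0,"dy":0,"dz":0,"roll":0},{"dx":0,"dy":0,"dz":0,"roll":0},{"dx":0,"dy":0,"dz":0,"roll":0},{"dx":0,"dy":0,"dz":0,"roll":0},{"dx":0,"dy":0,"dz":0,"roll":0}]' 0.04 20; python3 -c "
from h import *
ins()"
```

```text
t: 17.3
ee_pos: [0.6036, -0.3422, 0.0205]
orientation: [179.9, 0.1, 84.8]
contact_force: [-0.6, -0.7, -0.3]
width: 0.0754
grip_force: 0.0
t: 18.1
ee_pos: [0.6028, -0.3417, 0.0192]
orientation: [-180.0, 0.0, 84.8]
contact_force: [-2.3, 0.1, 2.3]
width: 0.0539
grip_force: 20.0
stand x -0.1224 y -0.5409 z 0.0192 yaw-err -15.81 w 0.0539 F [-2.3  0.1  2.3] t 18.1
```

```bash
python3 -m jog '[{"dx":0,"dy":0,"dz":-0.02,"roll":0},{"dx":0,"dy":0,"dz":-0.05,"roll":0},{"dx":0.01,"dy":0,"dz":-0.08,"roll":-2},{"dx":0.03,"dy":0.005,"dz":-0.092,"roll":-5},{"dx":0.065,"dy":0.012,"dz":-0.092,"roll":-8},{"dx":0.105,"dy":0.02,"dz":-0.092,"roll":-11},{"dx":0.145,"dy":0.025,"dz":-0.092,"roll":-14},{"dx":0.185,"dy":0.03,"dz":-0.092,"roll":-15.8}]'; python3 -c "
from h import *
ins(); p=st(0,-.245); print(p); go(p[0],p[1],.111,100.6)"
```

```text
t: 18.9
ee_pos: [0.6492, -0.157, 0.1094]
orientation: [-179.9, -0.1, 100.8]
contact_force: [0.2, -0.6, -2.0]
width: 0.054
grip_force: 20.0
stand x -0.0428 y -0.3679 z 0.1094 yaw-err 0.18 w 0.0540 F [ 0.2 -0.6 -2. ] t 18.9
[ 0.66869457 -0.02831025]
dx 0.1227 dy 0.0432 dz -0.0015 roll 0.2
```

```bash
python3 -m jog '[{"dx":0.03,"dy":0.012,"dz":0,"roll":0},{"dx":0.06,"dy":0.024,"dz":0,"roll":0},{"dx":0.09,"dy":0.035,"dz":0,"roll":0},{"dx":0.11,"dy":0.041,"dz":0,"roll":0},{"dx":0.12,"dy":0.043,"dz":0,"roll":0},{"dx":0.12,"dy":0.043,"dz":0,"roll":0},{"dx":0.12,"dy":0.043,"dz":0,"roll":0},{"dx":0.12,"dy":0.043,"dz":0,"roll":0}]'
python3 - <<'E'
from h import *
ins()
c=cam('wrist'); cv2.imwrite('pics/w3.png',c['color'][:,:,::-1])
e=st(0,-.205)
print(proj(c,[[*st(0,-.187),.13],[*st(-.01,-.1),.13],[*st(.01,-.1),.13],[*st(-.01,-.18),.13],[*st(.01,-.18),.13],[*st(0,-.005),.13]]).round(1))
E
```

```text
t: 19.7
ee_pos: [0.6696, -0.0353, 0.1108]
orientation: [-180.0, 0.0, 100.5]
contact_force: [-0.0, -0.7, -2.2]
width: 0.0536
grip_force: 20.0
stand x -0.0004 y -0.2520 z 0.1108 yaw-err -0.07 w 0.0536 F [-0.  -0.7 -2.2] t 19.7
[[ 318.6  150.8]
 [ 287.  -126.1]
 [ 349.  -126.2]
 [ 291.3  131.3]
 [ 345.8  131.2]
 [ 317.1 -541. ]]
```

View pics/w3.png

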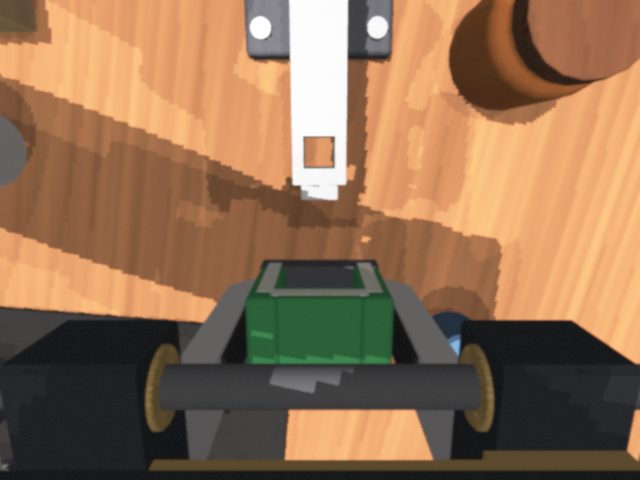

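Rod hole at (319,152), green held squarely and centred at column 320; prediction matches, so thread it.

```bash
python3 -m jog '[{"dx":0.02,"dy":0,"dz":0,"roll":0},{"dx":0.04,"dy":0,"dz":0,"roll":0},{"dx":0.06,"dy":0,"dz":0,"roll":0},{"dx":0.085,"dy":0,"dz":0,"roll":0},{"dx":0.11,"dy":0,"dz":0,"roll":0},{"dx":0.135,"dy":0,"dz":0,"roll":0},{"dx":0.16,"dy":0,"dz":0,"roll":0},{"dx":0.18,"dy":0,"dz":0,"roll":0}]';python3 -m jog '[{"dx":0.02,"dy":0,"dz":0,"roll":0},{"dx":0.035,"dy":0,"dz":0,"roll":0},{"dx":0.045,"dy":0,"dz":0,"roll":0},{"dx":0.052,"dy":0,"dz":0,"roll":0},{"dx":0.054,"dy":0,"dz":0.002,"roll":0},{"dx":0.054,"dy":0,"dz":0.004,"roll":0},{"dx":0.054,"dy":0,"dz":0.004,"roll":0},{"dx":0.054,"dy":0,"dz":0.004,"roll":0}]'; python3 -c "
from h import *
ins()"
```

```text
t: 20.55
ee_pos: [0.6355, 0.1457, 0.1111]
orientation: [-180.0, -0.0, 100.7]
contact_force: [-0.4, 0.2, -1.2]
width: 0.0536
grip_force: 20.0
t: 21.35
ee_pos: [0.6268, 0.1951, 0.1068]
orientation: [-180.0, 0.0, 100.5]
contact_force: [-0.6, 0.0, -0.6]
width: 0.054
grip_force: 20.0
stand x -0.0001 y -0.0177 z 0.1068 yaw-err -0.06 w 0.0540 F [-0.6  0.  -0.6] t 21.4
```

```bash
python3 -m jog '[{"dx":0,"dy":0,"dz":0,"roll":0},{"dx":0,"dy":0,"dz":0,"roll":0},{"dx":0,"dy":0,"dz":0,"roll":0},{"dx":0,"dy":0,"dz":-0.01,"roll":0},{"dx":0,"dy":0,"dz":-0.04,"roll":0},{"dx":0,"dy":0,"dz":-0.08,"roll":0},{"dx":-0.02,"dy":0,"dz":-0.12,"roll":0},{"dx":-0.05,"dy":0,"dz":-0.15,"roll":0}]' 0.066 20; python3 -m jog '[{"dx":-0.02,"dy":0,"dz":0,"roll":0},{"dx":-0.04,"dy":0,"dz":0,"roll":0},{"dx":-0.05,"dy":0,"dz":0,"roll":0},{"dx":-0.05,"dy":0,"dz":0,"roll":0},{"dx":-0.05,"dy":0,"dz":0,"roll":0},{"dx":-0.05,"dy":0,"dz":0,"roll":0},{"dx":-0.05,"dy":0,"dz":0,"roll":0},{"dx":-0.05,"dy":0,"dz":0,"roll":0}]'
python3 - <<'E'
from h import *
ins(); c=cam('wrist'); e=st(0,-.016); p=find(c,'green_c',(*e,.185),z=.115)
if p is not None: d=p[:2]-ROOT; print('stand',d@UX,d@UY)
go(.593,-.33,.25,100.6)
E
```

```text
t: 22.15
ee_pos: [0.6365, 0.1474, 0.2613]
orientation: [179.8, 0.0, 100.7]
contact_force: [1.4, -0.7, -0.7]
width: 0.066
grip_force: 0.0
t: 22.95
ee_pos: [0.645, 0.0981, 0.2569]
orientation: [-180.0, -0.0, 100.6]
contact_force: [0.0, 0.2, -0.6]
width: 0.0659
grip_force: 0.0
stand x -0.0001 y -0.1164 z 0.2569 yaw-err 0.04 w 0.0659 F [ 0.   0.2 -0.6] t 22.9
green_c xy [0.6278 0.1946] yaw 10.6 f 0.015 px [320. 100.]
stand 0.0008002027190436686 -0.01841190910529392
dx -0.4109 dy -0.1300 dz 0.0070 roll 0.0
```

```bash
python3 -m jog '[{"dx":-0.03,"dy":-0.01,"dz":0,"roll":0},{"dx":-0.075,"dy":-0.024,"dz":0,"roll":0},{"dx":-0.12,"dy":-0.038,"dz":0,"roll":0},{"dx":-0.165,"dy":-0.052,"dz":0,"roll":0},{"dx":-0.21,"dy":-0.067,"dz":0,"roll":0},{"dx":-0.255,"dy":-0.081,"dz":0,"roll":0},{"dx":-0.3,"dy":-0.095,"dz":0,"roll":0},{"dx":-0.34,"dy":-0.108,"dz":0,"roll":0}]' 0.075; python3 -m jog '[{"dx":-0.03,"dy":-0.01,"dz":0,"roll":0},{"dx":-0.055,"dy":-0.018,"dz":0,"roll":0},{"dx":-0.068,"dy":-0.021,"dz":0,"roll":0},{"dx":-0.07,"dy":-0.022,"dz":0,"roll":0},{"dx":-0.07,"dy":-0.022,"dz":0,"roll":0},{"dx":-0.07,"dy":-0.022,"dz":0,"roll":0},{"dx":-0.07,"dy":-0.022,"dz":0,"roll":0},{"dx":-0.07,"dy":-0.022,"dz":0,"roll":0}]'
python3 - <<'E'
from h import *
c=cam('wrist'); p=find(c,'yellow_c')
find(c,'blue_c')
if p is not None: go(p[0],p[1],.018,90+np.degrees(p[2]))
E
```

```text
t: 23.85
ee_pos: [0.6009, -0.2587, 0.2571]
orientation: [180.0, 0.0, 100.6]
contact_force: [-0.1, -0.5, 0.3]
width: 0.0749
grip_force: 0.0
t: 24.65
ee_pos: [0.593, -0.3285, 0.2572]
orientation: [180.0, 0.0, 100.7]
contact_force: [-0.0, 0.3, -1.1]
width: 0.075
grip_force: 0.0
yellow_c xy [ 0.5975 -0.2541] yaw 11.3 f 0.028 px [340. 143.]
blue_c xy [ 0.5868 -0.1704] yaw 19.8 f 0.024 px [345.  44.]
dx 0.0728 dy 0.0184 dz 0.2391 roll -0.6
```

```bash
python3 -m jog '[{"dx":0.03,"dy":0.008,"dz":0.02,"roll":0},{"dx":0.06,"dy":0.015,"dz":0.06,"roll":-0.6},{"dx":0.073,"dy":0.0184,"dz":0.1,"roll":-0.6},{"dx":0.073,"dy":0.0184,"dz":0.14,"roll":-0.6},{"dx":0.073,"dy":0.0184,"dz":0.18,"roll":-0.6},{"dx":0.073,"dy":0.0184,"dz":0.215,"roll":-0.6},{"dx":0.073,"dy":0.0184,"dz":0.233,"roll":-0.6},{"dx":0.073,"dy":0.0184,"dz":0.238,"roll":-0.6}]'; python3 -m jog '[{"dx":0,"dy":0,"dz":0,"roll":0},{"dx":0,"dy":0,"dz":0,"roll":0},{"dx":0,"dy":0,"dz":0,"roll":0},{"dx":0,"dy":0,"dz":0,"roll":0},{"dx":0,"dy":0,"dz":0,"roll":0},{"dx":0,"dy":0,"dz":0,"roll":0},{"dx":0,"dy":0,"dz":0,"roll":0},{"dx":0,"dy":0,"dz":0,"roll":0}]' 0.04 20; python3 -c "
from h import *
ins(); p=st(0,-.25); go(p[0],p[1],.111,100.6)"
```

```text
t: 25.6
ee_pos: [0.5961, -0.2535, 0.0167]
orientation: [-179.8, -0.2, 101.2]
contact_force: [0.2, -0.1, -1.0]
width: 0.0752
grip_force: 0.0
t: 26.4
ee_pos: [0.5986, -0.2552, 0.0212]
orientation: [179.9, 0.1, 101.2]
contact_force: [-1.1, -0.8, 6.7]
width: 0.054
grip_force: 20.0
stand x -0.1107 y -0.4551 z 0.0212 yaw-err 0.59 w 0.0540 F [-1.1 -0.8  6.7] t 26.4
dx 0.2037 dy 0.1130 dz -0.0900 roll 0.6
```

```bash
python3 -m jog '[{"dx":0,"dy":0,"dz":-0.02,"roll":0},{"dx":0,"dy":0,"dz":-0.05,"roll":0},{"dx":0.01,"dy":0.005,"dz":-0.08,"roll":0.6},{"dx":0.035,"dy":0.02,"dz":-0.091,"roll":0.6},{"dx":0.07,"dy":0.04,"dz":-0.091,"roll":0.6},{"dx":0.11,"dy":0.06,"dz":-0.091,"roll":0.6},{"dx":0.145,"dy":0.08,"dz":-0.091,"roll":0.6},{"dx":0.175,"dy":0.1,"dz":-0.091,"roll":0.6}]'; python3 -m jog '[{"dx":0.015,"dy":0.007,"dz":0,"roll":0},{"dx":0.025,"dy":0.012,"dz":0,"roll":0},{"dx":0.028,"dy":0.013,"dz":0,"roll":0},{"dx":0.028,"dy":0.013,"dz":0,"roll":0},{"dx":0.028,"dy":0.013,"dz":0,"roll":0},{"dx":0.028,"dy":0.013,"dz":0,"roll":0},{"dx":0.028,"dy":0.013,"dz":0,"roll":0},{"dx":0.028,"dy":0.013,"dz":0,"roll":0}]'
python3 - <<'E'
from h import *
ins(); c=cam('wrist')
r=finder.outline_of('wrist','yellow_c'); print([(round(o['score'],2),np.round(o['position']),int(o['mask'].sum())) for o in r])
E
```

```text
t: 27.2
ee_pos: [0.6615, -0.061, 0.11]
orientation: [-180.0, -0.0, 100.6]
contact_force: [0.7, -0.2, -1.7]
width: 0.054
grip_force: 20.0
t: 28.0
ee_pos: [0.6691, -0.0338, 0.1101]
orientation: [180.0, 0.0, 100.5]
contact_force: [-0.2, 0.2, -0.9]
width: 0.0538
grip_force: 20.0
stand x -0.0007 y -0.2505 z 0.1101 yaw-err -0.05 w 0.0538 F [-0.2  0.2 -0.9] t 28.0
[]
```

```bash
python3 -m jog '[{"dx":0.02,"dy":0.0005,"dz":0,"roll":0},{"dx":0.04,"dy":0.0005,"dz":0,"roll":0},{"dx":0.06,"dy":0.0005,"dz":0,"roll":0},{"dx":0.085,"dy":0.0005,"dz":0,"roll":0},{"dx":0.11,"dy":0.0005,"dz":0,"roll":0},{"dx":0.135,"dy":0.0005,"dz":0,"roll":0},{"dx":0.155,"dy":0.0005,"dz":0,"roll":0},{"dx":0.17,"dy":0.0005,"dz":0,"roll":0}]';python3 -m jog '[{"dx":0.01,"dy":0,"dz":0,"roll":0},{"dx":0.02,"dy":0,"dz":0,"roll":0},{"dx":0.03,"dy":0,"dz":0,"roll":0},{"dx":0.034,"dy":0,"dz":0,"roll":0},{"dx":0.034,"dy":0,"dz":0.002,"roll":0},{"dx":0.034,"dy":0,"dz":0.004,"roll":0},{"dx":0.034,"dy":0,"dz":0.004,"roll":0},{"dx":0.034,"dy":0,"dz":0.004,"roll":0}]'; python3 -c "
from h import *
ins()"
```

```text
t: 28.9
ee_pos: [0.6373, 0.1369, 0.11]
orientation: [-180.0, -0.0, 100.7]
contact_force: [0.2, -0.0, -1.9]
width: 0.0537
grip_force: 20.0
t: 29.7
ee_pos: [0.6321, 0.1669, 0.1058]
orientation: [-180.0, -0.0, 100.6]
contact_force: [-1.4, -0.1, -1.1]
width: 0.0539
grip_force: 20.0
stand x -0.0000 y -0.0464 z 0.1058 yaw-err -0.05 w 0.0539 F [-1.4 -0.1 -1.1] t 29.7
```

```bash
python3 -m jog '[{"dx":0,"dy":0,"dz":0,"roll":0},{"dx":0,"dy":0,"dz":0,"roll":0},{"dx":0,"dy":0,"dz":0,"roll":0},{"dx":0,"dy":0,"dz":-0.01,"roll":0},{"dx":0,"dy":0,"dz":-0.04,"roll":0},{"dx":0,"dy":0,"dz":-0.08,"roll":0},{"dx":-0.02,"dy":0,"dz":-0.12,"roll":0},{"dx":-0.05,"dy":0,"dz":-0.15,"roll":0}]' 0.066 20; python3 -m jog '[{"dx":-0.02,"dy":0,"dz":0,"roll":0},{"dx":-0.04,"dy":0,"dz":0,"roll":0},{"dx":-0.05,"dy":0,"dz":0,"roll":0},{"dx":-0.05,"dy":0,"dz":0,"roll":0},{"dx":-0.05,"dy":0,"dz":0,"roll":0},{"dx":-0.05,"dy":0,"dz":0,"roll":0},{"dx":-0.05,"dy":0,"dz":0,"roll":0},{"dx":-0.05,"dy":0,"dz":0,"roll":0}]'
python3 - <<'E'
from h import *
ins(); c=cam('wrist')
for n,y in (('green_c',-.018),('yellow_c',-.046)):
  e=st(0,y); p=find(c,n,(*e,.185),z=.115)
  if p is not None: d=p[:2]-ROOT; print('stand',d@UX,d@UY)
go(.60,-.25,.257,100.6)
E
```

```text
t: 30.5
ee_pos: [0.6419, 0.1189, 0.2603]
orientation: [179.8, 0.0, 100.7]
contact_force: [0.9, 0.3, -0.6]
width: 0.0662
grip_force: 0.0
t: 31.3
ee_pos: [0.6504, 0.0697, 0.256]
orientation: [-180.0, -0.0, 100.6]
contact_force: [-0.2, 0.2, -0.0]
width: 0.0659
grip_force: 0.0
stand x -0.0000 y -0.1453 z 0.2560 yaw-err 0.04 w 0.0659 F [-0.2  0.2 -0. ] t 31.3
green_c xy [0.6277 0.1972] yaw 10.6 f 0.144 px [320.  49.]
stand 0.001237679616512851 -0.01579293075643008
yellow_c xy [0.6329 0.1677] yaw 11.8 f 0.044 px [319. 101.]
stand 0.0008599261513913686 -0.045732065502863205
dx -0.3046 dy -0.1084 dz -0.0010 roll 0.0
```

```bash
python3 -m jog '[{"dx":-0.03,"dy":-0.01,"dz":0,"roll":0},{"dx":-0.075,"dy":-0.026,"dz":0,"roll":-3},{"dx":-0.12,"dy":-0.042,"dz":0,"roll":-6},{"dx":-0.165,"dy":-0.058,"dz":0,"roll":-9},{"dx":-0.21,"dy":-0.074,"dz":0,"roll":-9},{"dx":-0.255,"dy":-0.09,"dz":0,"roll":-9},{"dx":-0.29,"dy":-0.104,"dz":0,"roll":-9},{"dx":-0.305,"dy":-0.108,"dz":0,"roll":-9}]' 0.075; python3 -m jog '[{"dx":0,"dy":0,"dz":0,"roll":0},{"dx":0,"dy":0,"dz":0,"roll":0},{"dx":0,"dy":0,"dz":0,"roll":0},{"dx":0,"dy":0,"dz":0,"roll":0},{"dx":0,"dy":0,"dz":0,"roll":0},{"dx":0,"dy":0,"dz":0,"roll":0},{"dx":0,"dy":0,"dz":0,"roll":0},{"dx":0,"dy":0,"dz":0,"roll":0}]'
python3 - <<'E'
from h import *
c=cam('wrist'); p=find(c,'blue_c')
if p is not None: go(p[0],p[1],.018,90+np.degrees(p[2]))
E
```

```text
t: 32.25
ee_pos: [0.5995, -0.2537, 0.256]
orientation: [-180.0, 0.0, 109.4]
contact_force: [-0.5, -0.1, -0.5]
width: 0.0751
grip_force: 0.0
t: 33.05
ee_pos: [0.6004, -0.2505, 0.2561]
orientation: [180.0, 0.0, 109.6]
contact_force: [0.5, -0.1, 0.1]
width: 0.0754
grip_force: 0.0
blue_c xy [ 0.5866 -0.1709] yaw 19.0 f 0.069 px [331. 135.]
dx 0.0797 dy 0.0138 dz 0.2380 roll 0.6
```

```bash
python3 -m jog '[{"dx":0.03,"dy":0.006,"dz":0.02,"roll":0},{"dx":0.06,"dy":0.01,"dz":0.06,"roll":0},{"dx":0.08,"dy":0.0138,"dz":0.1,"roll":0},{"dx":0.08,"dy":0.0138,"dz":0.14,"roll":0},{"dx":0.08,"dy":0.0138,"dz":0.18,"roll":0},{"dx":0.08,"dy":0.0138,"dz":0.215,"roll":0},{"dx":0.08,"dy":0.0138,"dz":0.233,"roll":0},{"dx":0.08,"dy":0.0138,"dz":0.237,"roll":0}]'; python3 -m jog '[{"dx":0,"dy":0,"dz":0,"roll":0},{"dx":0,"dy":0,"dz":0,"roll":0},{"dx":0,"dy":0,"dz":0,"roll":0},{"dx":0,"dy":0,"dz":0,"roll":0},{"dx":0,"dy":0,"dz":0,"roll":0},{"dx":0,"dy":0,"dz":0,"roll":0},{"dx":0,"dy":0,"dz":0,"roll":0},{"dx":0,"dy":0,"dz":0,"roll":0}]' 0.04 20; python3 -c "
from h import *
ins(); p=st(0,-.25); go(p[0],p[1],.111,100.6)"
```

```text
t: 33.95
ee_pos: [0.5845, -0.1697, 0.0161]
orientation: [-179.8, -0.2, 109.6]
contact_force: [0.2, 0.2, 0.1]
width: 0.0747
grip_force: 0.0
t: 34.75
ee_pos: [0.5877, -0.1713, 0.0208]
orientation: [179.9, 0.1, 109.6]
contact_force: [-1.6, -0.1, 6.5]
width: 0.054
grip_force: 20.0
stand x -0.1059 y -0.3706 z 0.0208 yaw-err 9.00 w 0.0540 F [-1.6 -0.1  6.5] t 34.8
dx 0.1024 dy 0.1236 dz -0.0902 roll 9.0
```

```bash
python3 -m jog '[{"dx":0,"dy":0,"dz":-0.02,"roll":0},{"dx":0,"dy":0,"dz":-0.05,"roll":0},{"dx":0.005,"dy":0.006,"dz":-0.08,"roll":3},{"dx":0.02,"dy":0.024,"dz":-0.091,"roll":6},{"dx":0.04,"dy":0.05,"dz":-0.091,"roll":9},{"dx":0.065,"dy":0.08,"dz":-0.091,"roll":9},{"dx":0.088,"dy":0.106,"dz":-0.091,"roll":9},{"dx":0.1,"dy":0.122,"dz":-0.091,"roll":9}]'; python3 -m jog '[{"dx":0,"dy":0,"dz":0,"roll":0},{"dx":0,"dy":0,"dz":0,"roll":0},{"dx":0,"dy":0,"dz":0,"roll":0},{"dx":0,"dy":0,"dz":0,"roll":0},{"dx":0,"dy":0,"dz":0,"roll":0},{"dx":0,"dy":0,"dz":0,"roll":0},{"dx":0,"dy":0,"dz":0,"roll":0},{"dx":0,"dy":0,"dz":0,"roll":0}]'; python3 -c "
from h import *
ins()"
```

```text
t: 35.55
ee_pos: [0.6684, -0.0332, 0.1097]
orientation: [-180.0, -0.0, 100.7]
contact_force: [-0.9, 0.1, -0.9]
width: 0.0538
grip_force: 20.0
t: 36.35
ee_pos: [0.6679, -0.0356, 0.1101]
orientation: [180.0, 0.0, 100.6]
contact_force: [1.1, -0.4, -1.8]
width: 0.0538
grip_force: 20.0
stand x -0.0021 y -0.2521 z 0.1101 yaw-err -0.02 w 0.0538 F [ 1.1 -0.4 -1.8] t 36.4
```

```bash
python3 -m jog '[{"dx":0.01,"dy":0.002,"dz":0,"roll":0},{"dx":0.03,"dy":0.002,"dz":0,"roll":0},{"dx":0.05,"dy":0.002,"dz":0,"roll":0},{"dx":0.07,"dy":0.002,"dz":0,"roll":0},{"dx":0.09,"dy":0.002,"dz":0,"roll":0},{"dx":0.11,"dy":0.002,"dz":0,"roll":0},{"dx":0.13,"dy":0.002,"dz":0,"roll":0},{"dx":0.145,"dy":0.002,"dz":0,"roll":0}]';python3 -m jog '[{"dx":0.01,"dy":0,"dz":0,"roll":0},{"dx":0.02,"dy":0,"dz":0,"roll":0},{"dx":0.03,"dy":0,"dz":0,"roll":0},{"dx":0.033,"dy":0,"dz":0,"roll":0},{"dx":0.033,"dy":0,"dz":0.002,"roll":0},{"dx":0.033,"dy":0,"dz":0.004,"roll":0},{"dx":0.033,"dy":0,"dz":0.004,"roll":0},{"dx":0.033,"dy":0,"dz":0.004,"roll":0}]'; python3 -c "
from h import *
ins()"; python3 -m jog '[{"dx":0,"dy":0,"dz":0,"roll":0},{"dx":0,"dy":0,"dz":0,"roll":0},{"dx":0,"dy":0,"dz":0,"roll":0},{"dx":0,"dy":0,"dz":-0.01,"roll":0},{"dx":0,"dy":0,"dz":-0.04,"roll":0},{"dx":0,"dy":0,"dz":-0.08,"roll":0},{"dx":-0.02,"dy":0,"dz":-0.12,"roll":0},{"dx":-0.05,"dy":0,"dz":-0.15,"roll":0}]' 0.066 20; python3 -m jog '[{"dx":-0.02,"dy":0,"dz":0,"roll":0},{"dx":-0.04,"dy":0,"dz":0,"roll":0},{"dx":-0.05,"dy":0,"dz":0,"roll":0},{"dx":-0.05,"dy":0,"dz":0,"roll":0},{"dx":-0.05,"dy":0,"dz":0,"roll":0},{"dx":-0.05,"dy":0,"dz":0,"roll":0},{"dx":-0.05,"dy":0,"dz":0,"roll":0},{"dx":-0.05,"dy":0,"dz":0,"roll":0}]'
python3 - <<'E'
from h import *
ins(); c=cam('wrist')
for n,y in (('yellow_c',-.046),('blue_c',-.0745)):
  e=st(0,y); p=find(c,n,(*e,.185),z=.115)
  if p is not None: d=p[:2]-ROOT; print('stand',d@UX,d@UY)
go(.458,-.35,.257,100.6)
E
```

```text
t: 37.15
ee_pos: [0.6427, 0.1096, 0.11]
orientation: [-180.0, -0.0, 100.7]
contact_force: [-0.3, 0.3, -1.9]
width: 0.0541
grip_force: 20.0
t: 37.95
ee_pos: [0.6372, 0.1394, 0.1058]
orientation: [-180.0, -0.0, 100.6]
contact_force: [-0.4, 0.1, -1.7]
width: 0.0538
grip_force: 20.0
stand x -0.0001 y -0.0744 z 0.1058 yaw-err -0.05 w 0.0538 F [-0.4  0.1 -1.7] t 38.0
t: 38.75
ee_pos: [0.6471, 0.0914, 0.2604]
orientation: [179.8, 0.0, 100.7]
contact_force: [1.0, 0.3, -0.5]
width: 0.0657
grip_force: 0.0
t: 39.55
ee_pos: [0.6555, 0.0422, 0.2559]
orientation: [-180.0, -0.0, 100.6]
contact_force: [0.2, 1.2, 0.1]
width: 0.066
grip_force: 0.0
stand x -0.0000 y -0.1733 z 0.2559 yaw-err 0.04 w 0.0660 F [0.2 1.2 0.1] t 39.5
yellow_c xy [0.6324 0.1696] yaw 10.6 f 0.136 px [322.  51.]
stand 0.0007337423419327329 -0.043776625128080546
blue_c xy [0.6381 0.1402] yaw 10.7 f 0.029 px [315.  98.]
stand 0.0009589602502917995 -0.07371473221458284
dx -0.3487 dy -0.2663 dz -0.0010 roll 0.0
```

```bash
python3 -m jog '[{"dx":-0.03,"dy":-0.023,"dz":0,"roll":0},{"dx":-0.065,"dy":-0.05,"dz":0,"roll":-2},{"dx":-0.1,"dy":-0.077,"dz":0,"roll":-4},{"dx":-0.135,"dy":-0.104,"dz":0,"roll":-6},{"dx":-0.17,"dy":-0.131,"dz":0,"roll":-6.5},{"dx":-0.205,"dy":-0.157,"dz":0,"roll":-6.5},{"dx":-0.24,"dy":-0.184,"dz":0,"roll":-6.5},{"dx":-0.275,"dy":-0.21,"dz":0,"roll":-6.5}]' 0.075; python3 -m jog '[{"dx":-0.025,"dy":-0.022,"dz":0,"roll":0},{"dx":-0.05,"dy":-0.045,"dz":0,"roll":0},{"dx":-0.063,"dy":-0.058,"dz":0,"roll":0},{"dx":-0.067,"dy":-0.062,"dz":0,"roll":0},{"dx":-0.067,"dy":-0.062,"dz":0,"roll":0},{"dx":-0.067,"dy":-0.062,"dz":0,"roll":0},{"dx":-0.067,"dy":-0.062,"dz":0,"roll":0},{"dx":-0.067,"dy":-0.062,"dz":0,"roll":0}]'
python3 - <<'E'
from h import *
c=cam('wrist'); p=find(c,'red_c',(.4443,-.2717,.3)); find(c,'white_c',(.46,-.345,.12))
if p is not None: go(p[0],p[1],.018,90+np.degrees(p[2]))
E
```

```text
t: 40.5
ee_pos: [0.4987, -0.2688, 0.2563]
orientation: [180.0, 0.0, 107.1]
contact_force: [0.2, -0.9, -1.1]
width: 0.0748
grip_force: 0.0
t: 41.3
ee_pos: [0.4606, -0.3488, 0.2561]
orientation: [180.0, -0.0, 107.2]
contact_force: [-0.1, -0.1, -0.4]
width: 0.0749
grip_force: 0.0
red_c xy [ 0.4441 -0.2713] yaw 13.5 f 0.040 px [327. 133.]
white_c xy [ 0.46  -0.345] yaw 6.9 f 1.000 px [302. 166.]
dx 0.0793 dy 0.0074 dz 0.2380 roll 3.6
```

```bash
python3 -m jog '[{"dx":0.03,"dy":0.003,"dz":0.02,"roll":2},{"dx":0.06,"dy":0.006,"dz":0.06,"roll":2},{"dx":0.079,"dy":0.0074,"dz":0.1,"roll":2},{"dx":0.079,"dy":0.0074,"dz":0.14,"roll":2},{"dx":0.079,"dy":0.0074,"dz":0.18,"roll":2},{"dx":0.079,"dy":0.0074,"dz":0.215,"roll":2},{"dx":0.079,"dy":0.0074,"dz":0.233,"roll":2},{"dx":0.079,"dy":0.0074,"dz":0.237,"roll":2}]'; python3 -m jog '[{"dx":0,"dy":0,"dz":0,"roll":0},{"dx":0,"dy":0,"dz":0,"roll":0},{"dx":0,"dy":0,"dz":0,"roll":0},{"dx":0,"dy":0,"dz":0,"roll":0},{"dx":0,"dy":0,"dz":0,"roll":0},{"dx":0,"dy":0,"dz":0,"roll":0},{"dx":0,"dy":0,"dz":0,"roll":0},{"dx":0,"dy":0,"dz":0,"roll":0}]' 0.04 20; python3 -c "
from h import *
ins(); p=st(0,-.25); go(p[0],p[1],.111,100.6)"
```

```text
t: 42.25
ee_pos: [0.4425, -0.2704, 0.0165]
orientation: [-179.9, -0.2, 105.1]
contact_force: [0.7, 1.1, 1.3]
width: 0.0749
grip_force: 0.0
t: 43.05
ee_pos: [0.4449, -0.2729, 0.0206]
orientation: [179.9, 0.1, 105.1]
contact_force: [-1.0, 0.3, 6.0]
width: 0.054
grip_force: 19.9
stand x -0.2650 y -0.4442 z 0.0206 yaw-err 4.49 w 0.0540 F [-1.   0.3  6. ] t 43.0
dx 0.1727 dy 0.2795 dz -0.0904 roll 4.5
```

```bash
python3 -m jog '[{"dx":0,"dy":0,"dz":-0.03,"roll":0},{"dx":0,"dy":0.005,"dz":-0.07,"roll":0},{"dx":0.01,"dy":0.02,"dz":-0.091,"roll":2},{"dx":0.03,"dy":0.05,"dz":-0.091,"roll":4.5},{"dx":0.052,"dy":0.085,"dz":-0.091,"roll":4.5},{"dx":0.074,"dy":0.12,"dz":-0.091,"roll":4.5},{"dx":0.096,"dy":0.155,"dz":-0.091,"roll":4.5},{"dx":0.118,"dy":0.19,"dz":-0.091,"roll":4.5}]'; python3 -m jog '[{"dx":0.016,"dy":0.028,"dz":0,"roll":0},{"dx":0.032,"dy":0.056,"dz":0,"roll":0},{"dx":0.042,"dy":0.074,"dz":0,"roll":0},{"dx":0.047,"dy":0.084,"dz":0,"roll":0},{"dx":0.047,"dy":0.084,"dz":0,"roll":0},{"dx":0.047,"dy":0.084,"dz":0,"roll":0},{"dx":0.047,"dy":0.084,"dz":0,"roll":0},{"dx":0.047,"dy":0.084,"dz":0,"roll":0}]'; python3 -c "
from h import *
ins()"
```

```text
t: 43.85
ee_pos: [0.5974, -0.107, 0.1099]
orientation: [-180.0, -0.0, 100.6]
contact_force: [0.2, -0.1, -2.0]
width: 0.0538
grip_force: 19.9
t: 44.65
ee_pos: [0.6701, -0.0477, 0.11]
orientation: [-180.0, -0.0, 100.5]
contact_force: [-0.3, 0.4, -1.6]
width: 0.054
grip_force: 19.9
stand x -0.0022 y -0.2643 z 0.1100 yaw-err -0.07 w 0.0540 F [-0.3  0.4 -1.6] t 44.6
```

```bash
python3 -m jog '[{"dx":0.01,"dy":0.0022,"dz":0,"roll":0},{"dx":0.03,"dy":0.0022,"dz":0,"roll":0},{"dx":0.05,"dy":0.0022,"dz":0,"roll":0},{"dx":0.07,"dy":0.0022,"dz":0,"roll":0},{"dx":0.09,"dy":0.0022,"dz":0,"roll":0},{"dx":0.11,"dy":0.0022,"dz":0,"roll":0},{"dx":0.13,"dy":0.0022,"dz":0,"roll":0},{"dx":0.14,"dy":0.0022,"dz":0,"roll":0}]';python3 -m jog '[{"dx":0.01,"dy":0,"dz":0,"roll":0},{"dx":0.02,"dy":0,"dz":0,"roll":0},{"dx":0.022,"dy":0,"dz":0,"roll":0},{"dx":0.022,"dy":0,"dz":0,"roll":0},{"dx":0.022,"dy":0,"dz":0.002,"roll":0},{"dx":0.022,"dy":0,"dz":0.004,"roll":0},{"dx":0.022,"dy":0,"dz":0.004,"roll":0},{"dx":0.022,"dy":0,"dz":0.004,"roll":0}]'; python3 -c "
from h import *
ins()"; python3 -m jog '[{"dx":0,"dy":0,"dz":0,"roll":0},{"dx":0,"dy":0,"dz":0,"roll":0},{"dx":0,"dy":0,"dz":0,"roll":0},{"dx":0,"dy":0,"dz":-0.01,"roll":0},{"dx":0,"dy":0,"dz":-0.04,"roll":0},{"dx":0,"dy":0,"dz":-0.08,"roll":0},{"dx":-0.02,"dy":0,"dz":-0.12,"roll":0},{"dx":-0.05,"dy":0,"dz":-0.15,"roll":0}]' 0.066 20; python3 -m jog '[{"dx":-0.02,"dy":0,"dz":0,"roll":0},{"dx":-0.04,"dy":0,"dz":0,"roll":0},{"dx":-0.05,"dy":0,"dz":0,"roll":0},{"dx":-0.05,"dy":0,"dz":0,"roll":0},{"dx":-0.05,"dy":0,"dz":0,"roll":0},{"dx":-0.05,"dy":0,"dz":0,"roll":0},{"dx":-0.05,"dy":0,"dz":0,"roll":0},{"dx":-0.05,"dy":0,"dz":0,"roll":0}]'
python3 - <<'E'
from h import *
ins(); c=cam('wrist')
for n,y in (('blue_c',-.0745),('red_c',-.1025)):
  e=st(0,y); p=find(c,n,(*e,.185),z=.115)
  if p is not None: d=p[:2]-ROOT; print('stand',d@UX,d@UY)
go(.475,-.42,.257,97)
E
```

```text
t: 45.45
ee_pos: [0.6464, 0.0936, 0.11]
orientation: [-180.0, -0.0, 100.7]
contact_force: [0.3, 0.2, -0.6]
width: 0.0536
grip_force: 19.9
t: 46.25
ee_pos: [0.643, 0.1125, 0.1058]
orientation: [-180.0, -0.0, 100.6]
contact_force: [-0.7, -0.1, -1.3]
width: 0.0541
grip_force: 19.9
stand x 0.0007 y -0.1019 z 0.1058 yaw-err -0.04 w 0.0541 F [-0.7 -0.1 -1.3] t 46.2
t: 47.05
ee_pos: [0.6529, 0.0643, 0.2604]
orientation: [179.8, 0.0, 100.7]
contact_force: [0.8, 0.1, 0.7]
width: 0.0659
grip_force: 0.0
t: 47.85
ee_pos: [0.6613, 0.0151, 0.2559]
orientation: [-180.0, -0.0, 100.6]
contact_force: [-0.1, -0.7, 0.7]
width: 0.0662
grip_force: 0.0
stand x 0.0008 y -0.2010 z 0.2559 yaw-err 0.04 w 0.0662 F [-0.1 -0.7  0.7] t 47.9
blue_c xy [0.6378 0.1432] yaw 12.3 f 0.190 px [317.  48.]
stand 0.0011784831939410136 -0.07072551610290405
red_c xy [0.6438 0.1147] yaw 9.6 f 0.034 px [322.  97.]
stand 0.0018517043995430991 -0.09982702260609992
dx -0.3930 dy -0.2632 dz -0.0010 roll 3.6
```

```bash
python3 -m jog '[{"dx":-0.03,"dy":-0.02,"dz":0,"roll":1},{"dx":-0.07,"dy":-0.047,"dz":0,"roll":2},{"dx":-0.11,"dy":-0.074,"dz":0,"roll":3},{"dx":-0.15,"dy":-0.1,"dz":0,"roll":3.6},{"dx":-0.19,"dy":-0.127,"dz":0,"roll":3.6},{"dx":-0.23,"dy":-0.154,"dz":0,"roll":3.6},{"dx":-0.27,"dy":-0.181,"dz":0,"roll":3.6},{"dx":-0.31,"dy":-0.208,"dz":0,"roll":3.6}]' 0.075; python3 -m jog '[{"dx":-0.03,"dy":-0.014,"dz":0,"roll":0},{"dx":-0.06,"dy":-0.03,"dz":0,"roll":0},{"dx":-0.075,"dy":-0.045,"dz":0,"roll":0},{"dx":-0.08,"dy":-0.05,"dz":0,"roll":0},{"dx":-0.08,"dy":-0.05,"dz":0,"roll":0},{"dx":-0.08,"dy":-0.05,"dz":0,"roll":0},{"dx":-0.08,"dy":-0.05,"dz":0,"roll":0},{"dx":-0.08,"dy":-0.05,"dz":0,"roll":0}]'
python3 - <<'E'
from h import *
c=cam('wrist'); p=find(c,'white_c',(.46,-.345,.12)); find(c,'cap_c',(.4416,-.1854,.01),b=CAP,z=.021)
if p is not None: go(p[0],p[1],.018,90+np.degrees(p[2]))
E
```

```text
t: 48.8
ee_pos: [0.513, -0.3301, 0.2564]
orientation: [180.0, 0.0, 97.0]
contact_force: [0.8, 0.0, 0.3]
width: 0.075
grip_force: 0.0
t: 49.6
ee_pos: [0.4747, -0.4131, 0.2561]
orientation: [180.0, 0.0, 97.1]
contact_force: [-0.1, 0.4, -0.1]
width: 0.0753
grip_force: 0.0
white_c none
cap_c none
```

Run:
```python
from h import *
for n in ('wrist','top'):
    c=cam(n); cv2.imwrite(f'pics/x_{n}.png',c['color'][:,:,::-1])
    for o in finder.outline_of(n,'white_c'): print(n,round(o['score'],2),o['position'],back(c,o['position'],.027).round(3),o['mask'].sum())
a=cv2.imread('pics/x_wrist.png')[:300]; b=cv2.imread('pics/x_top.png')[180:380]
cv2.imwrite('pics/x.png',np.vstack([a,b]))
```

```text
wrist 0.76 [285.0, 90.5] [ 0.429 -0.3    0.027] 2543
top 0.63 [441.6, 312.9] [ 0.43  -0.305  0.027] 394
top 0.16 [263.6, 176.0] [0.763 0.11  0.027] 880
```

View pics/x.png

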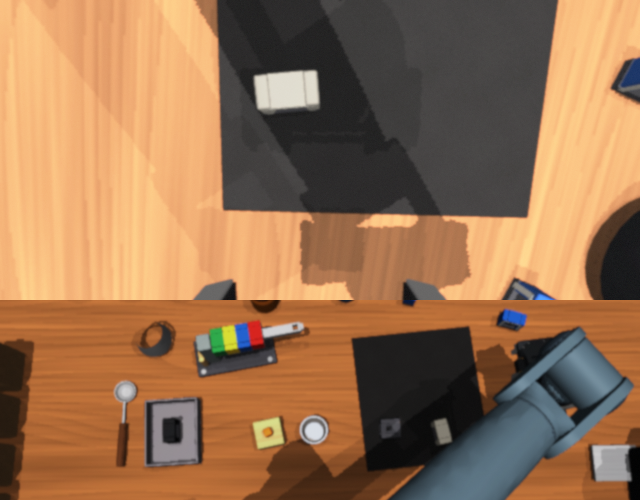

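White was knocked to about (285,90) in the wrist view, still upright; the four on the rod sit in the order green, yellow, blue, red. Refit white.

Run:
```python
from h import *
c=cam('wrist'); p=find(c,'white_c',(.43,-.303,.06))
p=find(c,'white_c',(.43,-.303,.2))
if p is not None: go(p[0],p[1],.018,90+np.degrees(p[2]))
```

```text
white_c xy [ 0.4329 -0.3023] yaw 11.0 f 0.049 px [286.  93.]
white_c xy [ 0.433  -0.3021] yaw 11.5 f 0.049 px [286.  93.]
dx 0.1161 dy -0.0271 dz 0.2380 roll -4.5
```

```bash
python3 -m jog '[{"dx":0.03,"dy":-0.007,"dz":0.02,"roll":-2},{"dx":0.07,"dy":-0.016,"dz":0.05,"roll":-4.5},{"dx":0.1,"dy":-0.023,"dz":0.085,"roll":-4.5},{"dx":0.116,"dy":-0.027,"dz":0.125,"roll":-4.5},{"dx":0.116,"dy":-0.027,"dz":0.165,"roll":-4.5},{"dx":0.116,"dy":-0.027,"dz":0.205,"roll":-4.5},{"dx":0.116,"dy":-0.027,"dz":0.231,"roll":-4.5},{"dx":0.116,"dy":-0.027,"dz":0.237,"roll":-4.5}]'; python3 -m jog '[{"dx":0,"dy":0,"dz":0,"roll":0},{"dx":0,"dy":0,"dz":0,"roll":0},{"dx":0,"dy":0,"dz":0,"roll":0},{"dx":0,"dy":0,"dz":0,"roll":0},{"dx":0,"dy":0,"dz":0,"roll":0},{"dx":0,"dy":0,"dz":0,"roll":0},{"dx":0,"dy":0,"dz":0,"roll":0},{"dx":0,"dy":0,"dz":0,"roll":0}]' 0.04 20; python3 -c "
from h import *
ins(); p=st(0,-.26); go(p[0],p[1],.111,100.6)"
```

```text
t: 50.9
ee_pos: [0.4312, -0.3002, 0.0158]
orientation: [-179.8, -0.3, 101.5]
contact_force: [-0.9, 0.2, 0.3]
width: 0.0753
grip_force: 0.0
t: 51.7
ee_pos: [0.4341, -0.3034, 0.021]
orientation: [179.9, 0.2, 101.5]
contact_force: [-1.6, 0.4, 6.7]
width: 0.0539
grip_force: 20.0
stand x -0.2812 y -0.4722 z 0.0210 yaw-err 0.90 w 0.0539 F [-1.6  0.4  6.7] t 51.7
dx 0.2075 dy 0.2846 dz -0.0902 roll 0.9
```

```bash
python3 -m jog '[{"dx":0,"dy":0,"dz":-0.03,"roll":0},{"dx":0.004,"dy":0.005,"dz":-0.07,"roll":0},{"dx":0.015,"dy":0.02,"dz":-0.091,"roll":0.9},{"dx":0.036,"dy":0.05,"dz":-0.091,"roll":0.9},{"dx":0.062,"dy":0.085,"dz":-0.091,"roll":0.9},{"dx":0.088,"dy":0.12,"dz":-0.091,"roll":0.9},{"dx":0.113,"dy":0.155,"dz":-0.091,"roll":0.9},{"dx":0.139,"dy":0.19,"dz":-0.091,"roll":0.9}]'; python3 -m jog '[{"dx":0.02,"dy":0.028,"dz":0,"roll":0},{"dx":0.041,"dy":0.056,"dz":0,"roll":0},{"dx":0.058,"dy":0.08,"dz":0,"roll":0},{"dx":0.066,"dy":0.092,"dz":0,"roll":0},{"dx":0.067,"dy":0.094,"dz":0,"roll":0},{"dx":0.067,"dy":0.094,"dz":0,"roll":0},{"dx":0.067,"dy":0.094,"dz":0,"roll":0},{"dx":0.067,"dy":0.094,"dz":0,"roll":0}]'; python3 -c "
from h import *
ins()"
```

```text
t: 52.5
ee_pos: [0.5925, -0.1265, 0.1101]
orientation: [180.0, 0.0, 100.6]
contact_force: [-0.1, -2.0, -1.6]
width: 0.0539
grip_force: 20.0
t: 53.3
ee_pos: [0.6711, -0.046, 0.11]
orientation: [-180.0, -0.0, 100.5]
contact_force: [0.3, 0.9, -1.6]
width: 0.0542
grip_force: 20.0
stand x -0.0009 y -0.2629 z 0.1100 yaw-err -0.09 w 0.0542 F [ 0.3  0.9 -1.6] t 53.3
```

```bash
python3 -m jog '[{"dx":0.01,"dy":0.001,"dz":0,"roll":0},{"dx":0.025,"dy":0.001,"dz":0,"roll":0},{"dx":0.045,"dy":0.001,"dz":0,"roll":0},{"dx":0.065,"dy":0.001,"dz":0,"roll":0},{"dx":0.085,"dy":0.001,"dz":0,"roll":0},{"dx":0.1,"dy":0.001,"dz":0,"roll":0},{"dx":0.115,"dy":0.001,"dz":0,"roll":0},{"dx":0.122,"dy":0.001,"dz":0,"roll":0}]';python3 -m jog '[{"dx":0.005,"dy":0,"dz":0,"roll":0},{"dx":0.01,"dy":0,"dz":0,"roll":0},{"dx":0.011,"dy":0,"dz":0,"roll":0},{"dx":0.011,"dy":0,"dz":0,"roll":0},{"dx":0.011,"dy":0,"dz":0.002,"roll":0},{"dx":0.011,"dy":0,"dz":0.004,"roll":0},{"dx":0.011,"dy":0,"dz":0.004,"roll":0},{"dx":0.011,"dy":0,"dz":0.004,"roll":0}]'; python3 -c "
from h import *
ins()"; python3 -m jog '[{"dx":0,"dy":0,"dz":0,"roll":0},{"dx":0,"dy":0,"dz":0,"roll":0},{"dx":0,"dy":0,"dz":0,"roll":0},{"dx":0,"dy":0,"dz":-0.01,"roll":0},{"dx":0,"dy":0,"dz":-0.04,"roll":0},{"dx":0,"dy":0,"dz":-0.08,"roll":0},{"dx":-0.02,"dy":0,"dz":-0.12,"roll":0},{"dx":-0.05,"dy":0,"dz":-0.15,"roll":0}]' 0.066 20; python3 -m jog '[{"dx":-0.02,"dy":0,"dz":0,"roll":0},{"dx":-0.04,"dy":0,"dz":0,"roll":0},{"dx":-0.05,"dy":0,"dz":0,"roll":0},{"dx":-0.05,"dy":0,"dz":0,"roll":0},{"dx":-0.05,"dy":0,"dz":0,"roll":0},{"dx":-0.05,"dy":0,"dz":0,"roll":0},{"dx":-0.05,"dy":0,"dz":0,"roll":0},{"dx":-0.05,"dy":0,"dz":0,"roll":0}]'
python3 - <<'E'
from h import *
ins(); c=cam('wrist')
for n,y in (('white_c',-.13),('red_c',-.1025)):
  e=st(0,y); p=find(c,n,(*e,.185),z=.115)
  if p is not None: d=p[:2]-ROOT; print('stand',d@UX,d@UY)
go(.445,-.265,.257,91)
E
```

```text
t: 54.1
ee_pos: [0.6499, 0.0769, 0.11]
orientation: [-180.0, -0.0, 100.7]
contact_force: [-0.0, -0.1, -1.6]
width: 0.0539
grip_force: 20.0
t: 54.9
ee_pos: [0.6482, 0.0858, 0.1058]
orientation: [-180.0, -0.0, 100.6]
contact_force: [-0.4, -0.1, -2.6]
width: 0.0539
grip_force: 20.0
stand x 0.0008 y -0.1291 z 0.1058 yaw-err -0.02 w 0.0539 F [-0.4 -0.1 -2.6] t 54.9
t: 55.7
ee_pos: [0.6582, 0.0375, 0.2604]
orientation: [179.8, 0.1, 100.7]
contact_force: [0.5, -0.3, -0.1]
width: 0.066
grip_force: 0.0
t: 56.5
ee_pos: [0.6666, -0.0117, 0.256]
orientation: [-180.0, -0.0, 100.6]
contact_force: [-0.2, 0.2, 0.0]
width: 0.0658
grip_force: 0.0
stand x 0.0010 y -0.2283 z 0.2560 yaw-err 0.04 w 0.0658 F [-0.2  0.2  0. ] t 56.5
white_c xy [0.6488 0.0864] yaw 11.1 f 0.033 px [320. 100.]
stand 0.0015226456459318527 -0.12859785923408118
red_c xy [0.643  0.1151] yaw 11.8 f 0.190 px [322.  49.]
stand 0.0011599172316188351 -0.09928312733614784
dx -0.2078 dy -0.2644 dz -0.0009 roll 9.6
```

```bash
python3 -m jog '[{"dx":-0.02,"dy":-0.025,"dz":0,"roll":2},{"dx":-0.047,"dy":-0.06,"dz":0,"roll":4},{"dx":-0.074,"dy":-0.094,"dz":0,"roll":6},{"dx":-0.1,"dy":-0.128,"dz":0,"roll":8},{"dx":-0.128,"dy":-0.163,"dz":0,"roll":9.6},{"dx":-0.155,"dy":-0.197,"dz":0,"roll":9.6},{"dx":-0.182,"dy":-0.231,"dz":0,"roll":9.6},{"dx":-0.205,"dy":-0.261,"dz":0,"roll":9.6}]' 0.065; python3 -m jog '[{"dx":0,"dy":0,"dz":0,"roll":0},{"dx":0,"dy":0,"dz":0,"roll":0},{"dx":0,"dy":0,"dz":0,"roll":0},{"dx":0,"dy":0,"dz":0,"roll":0},{"dx":0,"dy":0,"dz":0,"roll":0},{"dx":0,"dy":0,"dz":0,"roll":0},{"dx":0,"dy":0,"dz":0,"roll":0},{"dx":0,"dy":0,"dz":0,"roll":0}]'
python3 - <<'E'
from h import *
c=cam('wrist'); cv2.imwrite('pics/w5.png',c['color'][:,:,::-1]); 
for a in (0.,.12): p=find(c,'cap_c',(.4416,-.1854,a),b=CAP,z=.021,rad=.08)
if p is not None: go(p[0],p[1],.006,90+np.degrees(p[2]))
E
```

```text
t: 57.45
ee_pos: [0.4464, -0.2631, 0.2564]
orientation: [180.0, 0.0, 91.0]
contact_force: [0.7, -1.4, 0.3]
width: 0.0652
grip_force: 0.0
t: 58.25
ee_pos: [0.4479, -0.2617, 0.256]
orientation: [-180.0, -0.0, 91.0]
contact_force: [-0.5, 0.5, -0.7]
width: 0.0652
grip_force: 0.0
cap_c xy [ 0.4418 -0.1859] yaw 1.8 f 0.047 px [312. 140.]
cap_c xy [ 0.4419 -0.186 ] yaw 2.2 f 0.047 px [312. 140.]
dx 0.0760 dy -0.0046 dz 0.2500 roll -1.2
```

View pics/w5.png

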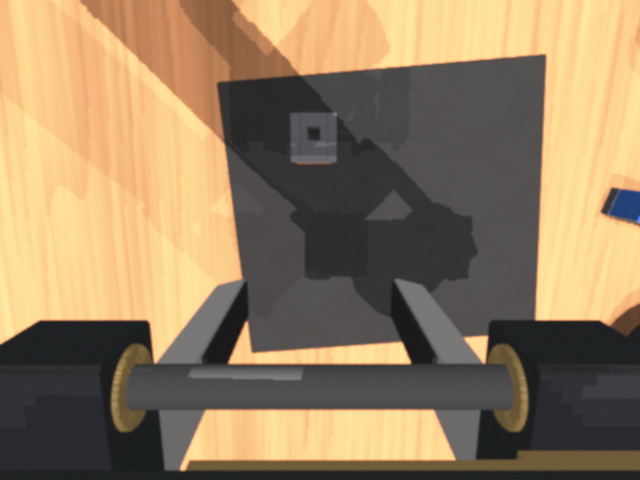

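Cap at (313,138), orange face towards the bottom (-y), pin hole at (314,134). Grasp it.

```bash
python3 -m jog '[{"dx":0.03,"dy":-0.002,"dz":0.02,"roll":-0.8},{"dx":0.06,"dy":-0.0046,"dz":0.06,"roll":-0.8},{"dx":0.076,"dy":-0.0046,"dz":0.1,"roll":-0.8},{"dx":0.076,"dy":-0.0046,"dz":0.14,"roll":-0.8},{"dx":0.076,"dy":-0.0046,"dz":0.18,"roll":-0.8},{"dx":0.076,"dy":-0.0046,"dz":0.22,"roll":-0.8},{"dx":0.076,"dy":-0.0046,"dz":0.243,"roll":-0.8},{"dx":0.076,"dy":-0.0046,"dz":0.248,"roll":-0.8}]'; python3 -m jog '[{"dx":0,"dy":0,"dz":0,"roll":0},{"dx":0,"dy":0,"dz":0,"roll":0},{"dx":0,"dy":0,"dz":0,"roll":0},{"dx":0,"dy":0,"dz":0,"roll":0},{"dx":0,"dy":0,"dz":0,"roll":0},{"dx":0,"dy":0,"dz":0,"roll":0},{"dx":0,"dy":0,"dz":0,"roll":0},{"dx":0,"dy":0,"dz":0,"roll":0}]';python3 -m jog '[{"dx":0,"dy":0,"dz":0,"roll":0},{"dx":0,"dy":0,"dz":0,"roll":0},{"dx":0,"dy":0,"dz":0,"roll":0},{"dx":0,"dy":0,"dz":0,"roll":0},{"dx":0,"dy":0,"dz":0,"roll":0},{"dx":0,"dy":0,"dz":0,"roll":0},{"dx":0,"dy":0,"dz":0,"roll":0},{"dx":0,"dy":0,"dz":0,"roll":0}]' 0.03 25; python3 -c "
from h import *
ins(); p=st(0.0006,-.27); go(p[0],p[1],.105,100.6)"
```

```text
t: 59.2
ee_pos: [0.4397, -0.1844, 0.0052]
orientation: [-179.7, -0.2, 91.8]
contact_force: [-0.3, 0.4, 0.3]
width: 0.0647
grip_force: 0.0
t: 60.0
ee_pos: [0.4418, -0.1859, 0.0081]
orientation: [180.0, -0.0, 91.8]
contact_force: [-0.0, 0.1, 0.5]
width: 0.0647
grip_force: 0.0
t: 60.8
ee_pos: [0.4418, -0.1859, 0.008]
orientation: [-180.0, -0.0, 91.8]
contact_force: [0.4, -0.1, -0.1]
width: 0.0416
grip_force: 25.0
stand x -0.2520 y -0.3581 z 0.0080 yaw-err -8.81 w 0.0416 F [ 0.4 -0.1 -0.1] t 60.8
dx 0.1258 dy 0.2361 dz -0.0971 roll -8.8
```

```bash
python3 -m jog '[{"dx":0,"dy":0,"dz":-0.03,"roll":0},{"dx":0.003,"dy":0.005,"dz":-0.07,"roll":-1},{"dx":0.01,"dy":0.02,"dz":-0.098,"roll":-3},{"dx":0.027,"dy":0.05,"dz":-0.098,"roll":-5},{"dx":0.045,"dy":0.085,"dz":-0.098,"roll":-7},{"dx":0.064,"dy":0.12,"dz":-0.098,"roll":-8.8},{"dx":0.083,"dy":0.155,"dz":-0.098,"roll":-8.8},{"dx":0.1,"dy":0.188,"dz":-0.098,"roll":-8.8}]'; python3 -c "
from h import *
ins(); p=st(0.0006,-.265); go(p[0],p[1],.106,100.6)"
```

```text
t: 61.6
ee_pos: [0.6277, -0.0788, 0.1055]
orientation: [-180.0, -0.0, 100.6]
contact_force: [0.1, -1.1, -1.6]
width: 0.0417
grip_force: 25.0
stand x -0.0496 y -0.2871 z 0.1055 yaw-err 0.01 w 0.0417 F [ 0.1 -1.1 -1.6] t 61.6
dx 0.0221 dy 0.0502 dz -0.0005 roll 0.0
```

```bash
python3 -m jog '[{"dx":0.006,"dy":0.014,"dz":0,"roll":0},{"dx":0.013,"dy":0.029,"dz":0,"roll":0},{"dx":0.018,"dy":0.042,"dz":0,"roll":0},{"dx":0.021,"dy":0.048,"dz":0,"roll":0},{"dx":0.021,"dy":0.048,"dz":0,"roll":0},{"dx":0.021,"dy":0.048,"dz":0,"roll":0},{"dx":0.021,"dy":0.048,"dz":0,"roll":0},{"dx":0.021,"dy":0.048,"dz":0,"roll":0}]'
python3 - <<'E'
from h import *
ins()
c=cam('wrist'); cv2.imwrite('pics/w6.png',cv2.resize(c['color'][100:400,200:440,::-1],(480,600)))
print(proj(c,[[*st(0,-.187),.13],[*st(-.01,-.18),.13],[*st(.01,-.18),.13]]).round(1))
E
```

```text
t: 62.4
ee_pos: [0.6696, -0.051, 0.106]
orientation: [-180.0, -0.0, 100.6]
contact_force: [-0.0, 0.2, -0.9]
width: 0.042
grip_force: 25.0
stand x -0.0033 y -0.2675 z 0.1060 yaw-err -0.05 w 0.0420 F [-0.   0.2 -0.9] t 62.4
[[327.  105.6]
 [298.2  84.4]
 [355.9  84.3]]
```

View pics/w6.png

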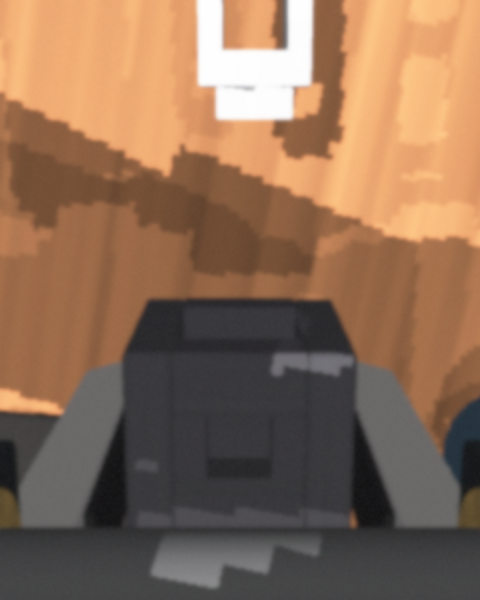

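Rod centre at column 327, cap centre at 319.5, so I shift 3 mm and slide on.

```bash
python3 -m jog '[{"dx":0,"dy":0.001,"dz":0,"roll":0},{"dx":0.005,"dy":0.003,"dz":0,"roll":0},{"dx":0.015,"dy":0.003,"dz":0,"roll":0},{"dx":0.025,"dy":0.003,"dz":0,"roll":0},{"dx":0.035,"dy":0.003,"dz":0,"roll":0},{"dx":0.042,"dy":0.003,"dz":0,"roll":0},{"dx":0.048,"dy":0.003,"dz":0,"roll":0},{"dx":0.052,"dy":0.003,"dz":0,"roll":0}]'; python3 -c "
from h import *
ins()";  python3 -m jog '[{"dx":0.003,"dy":0,"dz":0,"roll":0},{"dx":0.006,"dy":0,"dz":0,"roll":0},{"dx":0.008,"dy":0,"dz":0,"roll":0},{"dx":0.01,"dy":0,"dz":0,"roll":0},{"dx":0.012,"dy":0,"dz":0,"roll":0},{"dx":0.013,"dy":0,"dz":0,"roll":0},{"dx":0.013,"dy":0,"dz":0,"roll":0},{"dx":0.013,"dy":0,"dz":0,"roll":0}]'; python3 -c "
from h import *
ins()"
```

```text
t: 63.25
ee_pos: [0.6644, -0.0035, 0.1066]
orientation: [180.0, 0.7, 100.7]
contact_force: [1.6, -18.8, -1.2]
width: 0.0415
grip_force: 25.0
stand x 0.0003 y -0.2198 z 0.1066 yaw-err 0.09 w 0.0415 F [  1.6 -18.8  -1.2] t 63.2
t: 64.05
ee_pos: [0.6608, 0.0143, 0.1059]
orientation: [-180.0, -0.0, 100.6]
contact_force: [-1.2, 0.8, -1.0]
width: 0.0415
grip_force: 25.0
stand x 0.0001 y -0.2017 z 0.1059 yaw-err -0.00 w 0.0415 F [-1.2  0.8 -1. ] t 64.0
```

Run:
```python
from h import *
c=cam('wrist'); cv2.imwrite('pics/w7.png',cv2.resize(c['color'][100:400,200:440,::-1],(480,600)))
for y in (-.187,-.169,-.1797,-.143): print(y,proj(c,[[*st(0,y),.13],[*st(0,y),.141]]).round(1).tolist())
```

```text
-0.187 [[317.8, 284.4], [317.7, 294.1]]
-0.169 [[317.7, 238.9], [317.6, 245.5]]
-0.1797 [[317.7, 266.3], [317.6, 274.7]]
-0.143 [[317.6, 168.8], [317.5, 170.3]]
```

View pics/w7.png

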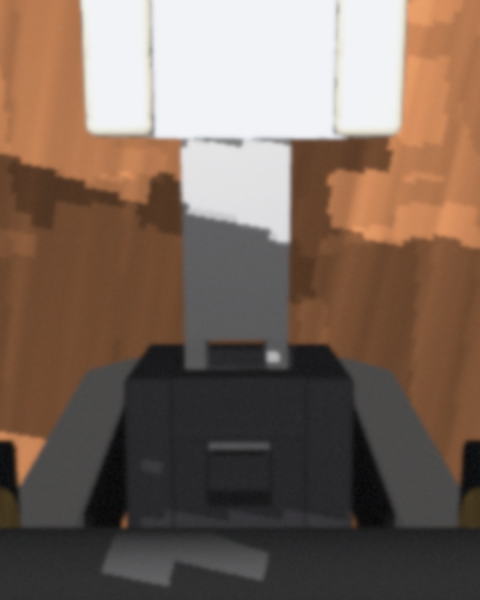

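Cap is on the rod, slid back ~5 mm in the grip (its front top edge is at row ~289). Push further.

```bash
python3 -m jog '[{"dx":0.003,"dy":0,"dz":0,"roll":0},{"dx":0.006,"dy":0,"dz":0,"roll":0},{"dx":0.009,"dy":0,"dz":0,"roll":0},{"dx":0.012,"dy":0,"dz":0,"roll":0},{"dx":0.014,"dy":0,"dz":0,"roll":0},{"dx":0.016,"dy":0,"dz":0,"roll":0},{"dx":0.018,"dy":0,"dz":0,"roll":0},{"dx":0.018,"dy":0,"dz":0,"roll":0}]'
python3 - <<'E'
from h import *
ins()
c=cam('wrist'); cv2.imwrite('pics/w8.png',cv2.resize(c['color'][100:400,200:440,::-1],(480,600)))
for y in (-.187,-.169,-.143): print(y,proj(c,[[*st(0,y),.13],[*st(0,y),.139]]).round(1).tolist())
E
```

```text
t: 64.9
ee_pos: [0.6567, 0.0309, 0.1041]
orientation: [-179.9, 0.0, 100.6]
contact_force: [2.2, -4.3, -10.6]
width: 0.0418
grip_force: 25.0
stand x -0.0009 y -0.1846 z 0.1041 yaw-err -0.02 w 0.0418 F [  2.2  -4.3 -10.6] t 64.9
-0.187 [[320.2, 327.4], [320.2, 337.6]]
-0.169 [[320.1, 283.7], [320.2, 291.5]]
-0.143 [[320.1, 216.3], [320.1, 220.4]]
```

View pics/w8.png

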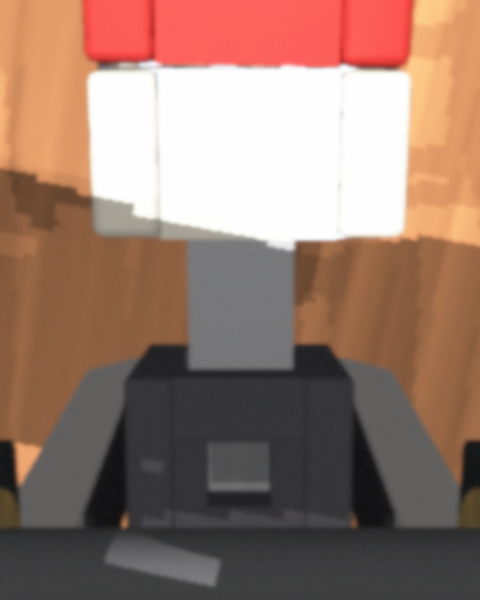

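```bash
python3 -m jog '[{"dx":0.001,"dy":0,"dz":0,"roll":0},{"dx":0.002,"dy":0,"dz":0,"roll":0},{"dx":0.003,"dy":0,"dz":0,"roll":0},{"dx":0.004,"dy":0,"dz":0,"roll":0},{"dx":0.005,"dy":0,"dz":0,"roll":0},{"dx":0.006,"dy":0,"dz":0,"roll":0},{"dx":0.006,"dy":0,"dz":0,"roll":0},{"dx":0.006,"dy":0,"dz":0,"roll":0}]'
python3 - <<'E'
from h import *
ins()
c=cam('wrist'); cv2.imwrite('pics/w9.png',cv2.resize(c['color'][100:400,200:440,::-1],(480,600)))
g=c['color'][:,:,:].mean(2)
print(g[270:360:2,319].astype(int).tolist())
for y in (-.187,-.169,-.143): print(y,proj(c,[[*st(0,y),.13],[*st(0,y),.139]]).round(1).tolist())
E
```

```text
t: 65.75
ee_pos: [0.6563, 0.0321, 0.1038]
orientation: [-179.9, 0.5, 100.6]
contact_force: [4.7, -18.2, -14.1]
width: 0.0419
grip_force: 25.0
stand x -0.0011 y -0.1833 z 0.1038 yaw-err -0.05 w 0.0419 F [  4.7 -18.2 -14.1] t 65.8
[119, 120, 119, 119, 118, 118, 118, 100, 42, 40, 52, 54, 57, 56, 56, 53, 54, 54, 56, 53, 55, 54, 55, 56, 55, 59, 70, 71, 83, 84, 83, 82, 83, 83, 82, 85, 85, 82, 55, 32, 35, 40, 64, 73, 73]
-0.187 [[320.5, 331.2], [320.6, 341.7]]
-0.169 [[320.5, 287.7], [320.5, 296.0]]
-0.143 [[320.5, 220.6], [320.5, 225.2]]
```

```bash
python3 -m jog '[{"dx":-0.003,"dy":0,"dz":0,"roll":0},{"dx":-0.003,"dy":0,"dz":0,"roll":0},{"dx":-0.003,"dy":0,"dz":0,"roll":0},{"dx":-0.003,"dy":0,"dz":0,"roll":0},{"dx":-0.003,"dy":0,"dz":0,"roll":0},{"dx":-0.003,"dy":0,"dz":-0.01,"roll":0},{"dx":-0.003,"dy":0,"dz":-0.04,"roll":0},{"dx":-0.003,"dy":0,"dz":-0.08,"roll":0}]' 0.06; python3 -m jog '[{"dx":-0.01,"dy":0,"dz":-0.03,"roll":0},{"dx":-0.02,"dy":0,"dz":-0.05,"roll":0},{"dx":-0.03,"dy":0,"dz":-0.05,"roll":0},{"dx":-0.05,"dy":0,"dz":-0.05,"roll":0},{"dx":-0.06,"dy":0,"dz":-0.05,"roll":0},{"dx":-0.06,"dy":0,"dz":-0.05,"roll":0},{"dx":-0.06,"dy":0,"dz":-0.05,"roll":0},{"dx":-0.06,"dy":0,"dz":-0.05,"roll":0}]'
python3 - <<'E'
from h import *
ins()
c=cam('wrist'); a=c['color'][:,:,::-1]
cv2.imwrite('pics/w10.png',cv2.resize(a[60:260,230:410],(540,600),interpolation=cv2.INTER_CUBIC))
q=st(0,-.191); p=find(c,'cap_c',(*q,.185),b=CAP,z=.118)
if p is not None: d=p[:2]-ROOT; print('stand',d@UX,d@UY)
print(proj(c,[[*st(0,-.187),.139],[*st(0,-.187),.13]]))
E
```

```text
t: 66.6
ee_pos: [0.6556, 0.0348, 0.1853]
orientation: [-179.8, -0.1, 100.6]
contact_force: [-0.1, -0.8, -0.0]
width: 0.0601
grip_force: 0.0
t: 67.4
ee_pos: [0.6678, -0.0241, 0.2352]
orientation: [-179.9, -0.0, 100.6]
contact_force: [-0.5, -0.5, 0.7]
width: 0.0605
grip_force: 0.0
stand x -0.0001 y -0.2407 z 0.2352 yaw-err 0.01 w 0.0605 F [-0.5 -0.5  0.7] t 67.4
cap_c xy [0.6589 0.0233] yaw 10.4 f 0.017 px [320. 180.]
stand -7.98016400537227e-05 -0.19244504617101696
[[318.60638806 168.03631881]
 [318.62968257 167.44099318]]
```

View pics/w10.png

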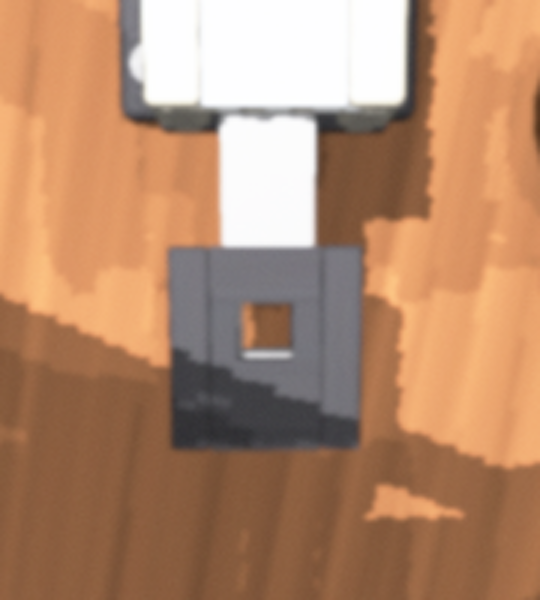

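Cap home at stand y -0.192, with the holes lined up (hole at px (319,169), wood visible through it). Now the pin.

```bash
python3 -c "
from h import *
go(.445,.022,.257,100.6)"
```

```text
dx 0.0863 dy -0.2107 dz -0.0212 roll 0.0
```

```bash
python3 -m jog '[{"dx":0.01,"dy":-0.02,"dz":-0.02,"roll":0},{"dx":0.025,"dy":-0.06,"dz":-0.021,"roll":0},{"dx":0.04,"dy":-0.1,"dz":-0.021,"roll":0},{"dx":0.056,"dy":-0.14,"dz":-0.021,"roll":0},{"dx":0.07,"dy":-0.175,"dz":-0.021,"roll":0},{"dx":0.082,"dy":-0.2,"dz":-0.021,"roll":0},{"dx":0.086,"dy":-0.21,"dz":-0.021,"roll":0},{"dx":0.086,"dy":-0.21,"dz":-0.021,"roll":0}]' 0.045
python3 - <<'E'
from h import *
ins()
c=cam('wrist'); a=c['color'][:,:,::-1]; np.save('pics/w11.npy',c['world_to_cam']); cv2.imwrite('pics/w11f.png',a)
cv2.imwrite('pics/w11.png',cv2.resize(a[60:260,230:410],(540,600),interpolation=cv2.INTER_CUBIC))
for a0 in (-.3,0,.3,.6): p=find(c,'pin_head',(.4316,.0927,a0),b=HEAD,z=.067)
E
```

```text
t: 68.3
ee_pos: [0.4456, 0.0218, 0.2575]
orientation: [179.9, 0.0, 100.6]
contact_force: [-0.1, 0.0, 0.1]
width: 0.045
grip_force: 0.0
stand x -0.2100 y -0.1547 z 0.2575 yaw-err 0.03 w 0.0450 F [-0.1  0.   0.1] t 68.3
pin_head xy [0.4325 0.0913] yaw 24.1 f 0.099 px [318. 147.]
pin_head xy [0.4325 0.0913] yaw 24.0 f 0.099 px [318. 147.]
pin_head xy [0.4325 0.0913] yaw 24.1 f 0.099 px [318. 147.]
pin_head xy [0.4326 0.0913] yaw 25.7 f 0.100 px [318. 147.]
```

View pics/w11.png

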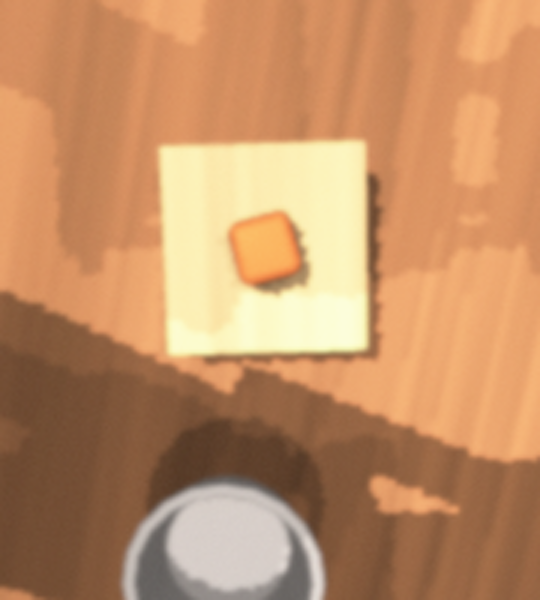

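```bash
python3 -c "
from h import *
go(.4325,.0913,.058,114)"
```

```text
dx 0.0716 dy -0.0010 dz 0.1990 roll -13.4
```

```bash
python3 -m jog '[{"dx":0.03,"dy":0,"dz":0.01,"roll":-4},{"dx":0.06,"dy":-0.001,"dz":0.03,"roll":-8},{"dx":0.0716,"dy":-0.001,"dz":0.06,"roll":-12},{"dx":0.0716,"dy":-0.001,"dz":0.09,"roll":-13.4},{"dx":0.0716,"dy":-0.001,"dz":0.12,"roll":-13.4},{"dx":0.0716,"dy":-0.001,"dz":0.145,"roll":-13.4},{"dx":0.0716,"dy":-0.001,"dz":0.16,"roll":-13.4},{"dx":0.0716,"dy":-0.001,"dz":0.165,"roll":-13.4}]'; python3 -m jog '[{"dx":0,"dy":0,"dz":0.01,"roll":0},{"dx":0,"dy":0,"dz":0.02,"roll":0},{"dx":0,"dy":0,"dz":0.028,"roll":0},{"dx":0,"dy":0,"dz":0.032,"roll":0},{"dx":0,"dy":0,"dz":0.033,"roll":0},{"dx":0,"dy":0,"dz":0.033,"roll":0},{"dx":0,"dy":0,"dz":0.033,"roll":0},{"dx":0,"dy":0,"dz":0.033,"roll":0}]'; python3 -c "
from h import *
go(.4325,.0913,.058,114)"
```

```text
t: 69.35
ee_pos: [0.4308, 0.0916, 0.0899]
orientation: [-179.8, -0.1, 114.0]
contact_force: [-0.9, 0.1, 0.4]
width: 0.0449
grip_force: 0.0
t: 70.15
ee_pos: [0.4321, 0.0916, 0.0594]
orientation: [180.0, 0.0, 114.0]
contact_force: [0.1, 0.5, 0.3]
width: 0.0451
grip_force: 0.0
dx -0.0004 dy 0.0002 dz 0.0014 roll -0.0
```

Close on the head and lift.

```bash
python3 -m jog '[{"dx":0,"dy":0,"dz":0.001,"roll":0},{"dx":0,"dy":0,"dz":0.001,"roll":0},{"dx":0,"dy":0,"dz":0.001,"roll":0},{"dx":0,"dy":0,"dz":0.001,"roll":0},{"dx":0,"dy":0,"dz":0.001,"roll":0},{"dx":0,"dy":0,"dz":0.001,"roll":0},{"dx":0,"dy":0,"dz":0.001,"roll":0},{"dx":0,"dy":0,"dz":0.001,"roll":0}]' 0.005 12; python3 -c "
from h import *
ins()"; python3 -m jog '[{"dx":0,"dy":0,"dz":-0.01,"roll":0},{"dx":0,"dy":0,"dz":-0.03,"roll":0},{"dx":0,"dy":0,"dz":-0.05,"roll":0},{"dx":0,"dy":0,"dz":-0.08,"roll":0},{"dx":0,"dy":0,"dz":-0.11,"roll":0},{"dx":0,"dy":0,"dz":-0.14,"roll":3},{"dx":0,"dy":0,"dz":-0.155,"roll":8},{"dx":0,"dy":0,"dz":-0.16,"roll":13.4}]'; python3 -c "
from h import *
ins(); p=st(0,-.1873); go(p[0],p[1],.218,100.6)"
```

```text
t: 70.95
ee_pos: [0.4318, 0.0916, 0.058]
orientation: [-180.0, -0.0, 114.0]
contact_force: [-0.5, 0.1, 1.3]
width: 0.0177
grip_force: 12.0
stand x -0.2108 y -0.0835 z 0.0580 yaw-err 13.39 w 0.0177 F [-0.5  0.1  1.3] t 71.0
t: 71.75
ee_pos: [0.433, 0.0916, 0.2213]
orientation: [179.7, 0.1, 100.4]
contact_force: [-0.1, -1.3, -0.8]
width: 0.0179
grip_force: 12.0
stand x -0.2096 y -0.0838 z 0.2213 yaw-err -0.22 w 0.0179 F [-0.1 -1.3 -0.8] t 71.8
dx -0.1027 dy 0.2100 dz 0.0044 roll -0.2
```

```bash
python3 -m jog '[{"dx":-0.01,"dy":0.02,"dz":0,"roll":0},{"dx":-0.027,"dy":0.055,"dz":0,"roll":0},{"dx":-0.045,"dy":0.092,"dz":0,"roll":0},{"dx":-0.063,"dy":0.129,"dz":0,"roll":0},{"dx":-0.08,"dy":0.164,"dz":0,"roll":0},{"dx":-0.094,"dy":0.192,"dz":0,"roll":0},{"dx":-0.101,"dy":0.206,"dz":0,"roll":0},{"dx":-0.1027,"dy":0.21,"dz":0.003,"roll":0}]';python3 -m jog '[{"dx":0,"dy":0,"dz":0,"roll":0},{"dx":0,"dy":0,"dz":0,"roll":0},{"dx":0,"dy":0,"dz":0,"roll":0},{"dx":0,"dy":0,"dz":0,"roll":0},{"dx":0,"dy":0,"dz":0,"roll":0},{"dx":0,"dy":0,"dz":0,"roll":0},{"dx":0,"dy":0,"dz":0,"roll":0},{"dx":0,"dy":0,"dz":0,"roll":0}]'
python3 - <<'E'
from h import *
ins(); p=st(0,-.1873); go(p[0],p[1],.218,100.6)
s=readout.read_state(); c=cam('wrist'); a=c['color'][:,:,::-1]
cv2.imwrite('pics/w12.png',cv2.resize(a[200:450,240:400],(512,800)[:2] if 0 else (384,600),interpolation=cv2.INTER_CUBIC))
e=s['ee_pos']
print('hole',proj(c,[[*st(0,-.187),.139]]),'tip nominal',proj(c,[e-[0,0,.057],e+[0,0,.023]]))
E
```

```text
t: 72.55
ee_pos: [0.6584, 0.0285, 0.2156]
orientation: [179.9, 0.0, 100.5]
contact_force: [0.3, 0.9, -0.4]
width: 0.0176
grip_force: 12.0
t: 73.35
ee_pos: [0.657, 0.0293, 0.2151]
orientation: [180.0, 0.0, 100.6]
contact_force: [0.3, -0.1, -0.1]
width: 0.0176
grip_force: 12.0
stand x -0.0009 y -0.1863 z 0.2151 yaw-err -0.01 w 0.0176 F [ 0.3 -0.1 -0.1] t 73.3
dx -0.0010 dy 0.0009 dz -0.0029 roll -0.0
hole [[319.67721323 257.40905265]] tip nominal [[318.25917758 264.44560511]
 [317.99426847 318.76689029]]
```

View pics/w12.png

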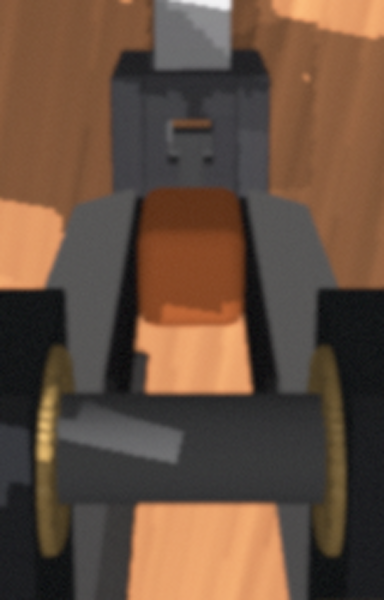

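Cap hole at px (320,258), as predicted; the shank is just in front of it. Fine shift and lower.

```bash
python3 -m jog '[{"dx":-0.001,"dy":0.001,"dz":0,"roll":0},{"dx":-0.001,"dy":0.001,"dz":0,"roll":0},{"dx":-0.001,"dy":0.001,"dz":0.005,"roll":0},{"dx":-0.001,"dy":0.001,"dz":0.012,"roll":0},{"dx":-0.001,"dy":0.001,"dz":0.02,"roll":0},{"dx":-0.001,"dy":0.001,"dz":0.028,"roll":0},{"dx":-0.001,"dy":0.001,"dz":0.032,"roll":0},{"dx":-0.001,"dy":0.001,"dz":0.034,"roll":0}]'; python3 -c "
from h import *
ins()"
```

```text
t: 74.2
ee_pos: [0.6578, 0.0285, 0.18]
orientation: [-179.9, -0.0, 100.6]
contact_force: [0.5, -0.0, 0.2]
width: 0.0179
grip_force: 12.0
stand x -0.0002 y -0.1872 z 0.1800 yaw-err -0.01 w 0.0179 F [ 0.5 -0.   0.2] t 74.2
```

```bash
python3 -m jog '[{"dx":0,"dy":0,"dz":0.005,"roll":0},{"dx":0,"dy":0,"dz":0.011,"roll":0},{"dx":0,"dy":0,"dz":0.017,"roll":0},{"dx":0,"dy":0,"dz":0.023,"roll":0},{"dx":0,"dy":0,"dz":0.028,"roll":0},{"dx":0,"dy":0,"dz":0.032,"roll":0},{"dx":0,"dy":0,"dz":0.035,"roll":0},{"dx":0,"dy":0,"dz":0.036,"roll":0}]'; python3 -c "
from h import *
ins()"
```

```text
t: 75.0
ee_pos: [0.6581, 0.0285, 0.1446]
orientation: [-180.0, -0.0, 100.6]
contact_force: [-0.4, -0.4, -0.4]
width: 0.0176
grip_force: 12.0
stand x 0.0000 y -0.1872 z 0.1446 yaw-err -0.01 w 0.0176 F [-0.4 -0.4 -0.4] t 75.0
```

Down without resistance. Release, rise and inspect.

```bash
python3 -m jog '[{"dx":0,"dy":0,"dz":0.001,"roll":0},{"dx":0,"dy":0,"dz":0.001,"roll":0},{"dx":0,"dy":0,"dz":0.001,"roll":0},{"dx":0,"dy":0,"dz":0.001,"roll":0},{"dx":0,"dy":0,"dz":0.001,"roll":0},{"dx":0,"dy":0,"dz":-0.01,"roll":0},{"dx":0,"dy":0,"dz":-0.04,"roll":0},{"dx":0,"dy":0,"dz":-0.08,"roll":0}]' 0.04; python3 -m jog '[{"dx":-0.01,"dy":0,"dz":-0.03,"roll":0},{"dx":-0.03,"dy":0,"dz":-0.05,"roll":0},{"dx":-0.06,"dy":0,"dz":-0.07,"roll":0},{"dx":-0.08,"dy":0,"dz":-0.08,"roll":0},{"dx":-0.08,"dy":0,"dz":-0.08,"roll":0},{"dx":-0.08,"dy":0,"dz":-0.08,"roll":0},{"dx":-0.08,"dy":0,"dz":-0.08,"roll":0},{"dx":-0.08,"dy":0,"dz":-0.08,"roll":0}]'
python3 - <<'E'
from h import *
ins(); c=cam('wrist'); a=c['color'][:,:,::-1]
for z in (.153,):
  p=find(c,'pin_head',(*st(0,-.187),.4),b=HEAD,z=z)
  if p is not None: d=p[:2]-ROOT; print('stand',d@UX,d@UY)
s=cam('scene'); b=s['color'][180:400,260:520,::-1]
print('head base/top proj',proj(s,[[*st(0,-.187),.139],[*st(0,-.187),.167]]).round(1)-[260,180])
cv2.imwrite('pics/fin.png',np.hstack([cv2.resize(b,(473,400)),cv2.resize(a[0:320,190:450],(325,400))]))
E
```

```text
t: 75.8
ee_pos: [0.6569, 0.0286, 0.2244]
orientation: [-179.8, -0.1, 100.6]
contact_force: [1.4, -0.7, -0.8]
width: 0.0398
grip_force: 0.0
t: 76.6
ee_pos: [0.6724, -0.0491, 0.3037]
orientation: [-179.9, -0.1, 100.7]
contact_force: [-0.4, -0.0, -0.4]
width: 0.04
grip_force: 0.0
stand x -0.0002 y -0.2661 z 0.3037 yaw-err 0.05 w 0.0400 F [-0.4 -0.  -0.4] t 76.6
pin_head xy [0.6591 0.0281] yaw 10.9 f 0.138 px [320. 134.]
stand 0.0009771609939435016 -0.18775769160556852
head base/top proj [[65.1 65.1]
 [64.9 53.5]]
```

View pics/fin.png

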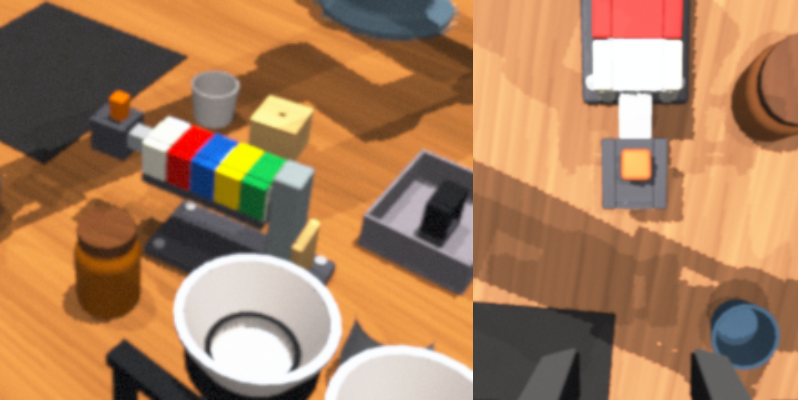

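The picture shows the pin head resting on the cap (left half, about (120,106)). The five cassettes sit in order on the rod and the empty is in the bin.

```bash
python3 -c "
from h import *
print(workorder.job_done())"
```

```text
the job is handed in; nothing more can be done
None
```

The job is handed in, with no verdict returned: the last pictures show the empty in the bin, green, yellow, blue, red and white on the rod in order, and the cap home with the pin seated in it; the gripper had let go and was clear.

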